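Load the drilling jig with gate bolts and snap the keeper bar behind them

ROBOT

A 6-joint arm with a two-finger parallel gripper is mounted at the origin on the work surface. World frame = base frame: x ahead of the robot, y to its left, z up, the work surface at z = 0. Lengths are in m, angles in degrees, forces in N, time in s.
With the tool pointing down it reaches from about 0.3 to 1 m from the base axis. Payload 5.1 kg.
Tool frame: the origin (TCP) lies midway between the tips of the shut fingers; the grasp point (between the pads) lies 19 mm behind it; z points along the fingers, y is the line along which they close (so a half turn about z gives the same grasp; the last joint's range is limited). The gripper opens to 95 mm and grips with 3 to 60 N. Pads are 20 mm wide; open, the fingers measure 119 mm over their backs; the gripper's body (75 mm by 180 mm) begins 59 mm behind the grasp point.
Start: joints at [60.814, 7.093, 94.555, -0, 78.352, -4.733], TCP at [0.269, 0.592, 0.215] pointing down, gripper open.
Joint ranges: [-149.61, 149.61], [-58.7, 133.49], [1.44, 155.28], [-77.14, 257.14], [18.33, 153.61], [-166.67, 166.67]. Speed limits (degrees/s): [147.25, 147.25, 180, 180, 180, 180].

INTERFACE

Orientations are given as [roll, pitch, yaw] about the fixed x, y, z axes, in that order (R = Rz(yaw) Ry(pitch) Rx(roll)).
In Python, from bench import manip, imaging gives the robot as it stands.
- The arm moves only by the tool apply_moves, never from a script. Its argument "moves" is a list of rows, each an object with "fingers": the finger opening in mm, from 0 to 95.1; "dp": the shift along the tool's x, y, z in mm, a list of three; "dr": the turn, a rotation vector about the tool's x, y, z in degrees, a list of three. A call has 1 to 12 rows; each row shifts and turns the commanded pose from where the row before left it, along the tool's axes as they then stand; what a row does not reach is not made up. A row lasts 1/12 s, in which the tool goes at most 41.7 mm and 7.16 degrees, less where a joint would pass 70% of its speed; a pose out of reach is approached as far as the arm can. A call is refused whole if a number of a shift passes 41.7 or a number of a turn 7.16, either way. A call with a gripper value outside its range is refused whole. The fingers move at their own pace and stop on an object; "squeeze" is the grip in N (left out, the last holds). Time passes only in rows, so rows that do not move let the fingers close. It gives the time, the measured TCP pose, the force, the opening and the grip force at its end, in the units of the state.
- manip.state(): the state, without advancing time (a new reading comes with each control period).
- imaging.camera(name): name is "scene" or "top"; returns the picture (400x640x3 uint8, red, green, blue); there is no depth.
- imaging.camera_model(name): a dict with "fx", "fy", "cx", "cy" (pixels), "R" (3x3) and "t" (3): a world point X has camera coordinates R X + t. Camera axes: x right, y down, z forward; pixel columns grow to the right and rows downward; lengths in m; the calibration is good to about 2 mm. A picture is of the moment at which its call begins. camera_model takes no time and is no camera call.
- manip.job_done(): hands the job in; it is judged then, once.
The state is a dict: "time_s": time; "q": joint angles; "dq": joint speeds; "joint_torque": joint torques, N m; "tcp_pos": TCP position; "ee_rot": TCP orientation; "ft_force": force on the tool from outside, world axes, zero at the start; "torque": the same for the moment, N m; "finger_gap": opening from 0.0 (shut) to 1.0 (fully open); "grasp_force": force on a finger pad.
Only numpy, scipy, OpenCV 4.12 (cv2) and the standard library are available. Lean on these libraries where they do the work, as an engineer would, in place of code of your own. Each camera call takes 0.05 s, during which the arm holds its last target. There are 200 camera calls.

TASK

Lift the keeper bar out of the two spring clips of the drilling jig and set it aside, then lay every flat bolt on the bench in a lane of its own and slide it, nose first, under the bridge right up to the end stop. When all are home, press the keeper bar, centred, back down into both clips behind them until it lies on the base and the jaws have closed over it, and leave the hammer, tin, steel ring and oil bottle where they are.

Things in the scene. Friction and masses are not known exactly. Their poses are not given: they have to be found in the camera images.
- bolt1: flat steel bolt bar 120 x 30 x 10 mm thick, lying flat, about 0.3 kg, with an upright handle tab (26 mm along the bar x 8 mm across) reaching 70 mm above the underside. Origin: centre of the underside; x along the bar to its nose (60 mm ahead of the origin), y across, z up. The tab is centred 15 mm behind the origin (x = -15 mm). None at the start if this bolt is absent
- nose1 (a point): point on bolt 1 at the middle of its nose end, on the underside
- bolt2: flat steel bolt bar 120 x 30 x 10 mm thick, lying flat, about 0.3 kg, with an upright handle tab (26 mm along the bar x 8 mm across) reaching 70 mm above the underside. Origin: centre of the underside; x along the bar to its nose (60 mm ahead of the origin), y across, z up. The tab is centred 15 mm behind the origin (x = -15 mm). None at the start if this bolt is absent
- nose2 (a point): point on bolt 2 at the middle of its nose end, on the underside
- bolt3: flat steel bolt bar 120 x 30 x 10 mm thick, lying flat, about 0.3 kg, with an upright handle tab (26 mm along the bar x 8 mm across) reaching 70 mm above the underside. Origin: centre of the underside; x along the bar to its nose (60 mm ahead of the origin), y across, z up. The tab is centred 15 mm behind the origin (x = -15 mm). None at the start if this bolt is absent
- nose3 (a point): point on bolt 3 at the middle of its nose end, on the underside
- jig: fixed drilling jig on a grey base plate 225 x 240 x 10 mm. Origin: centre of the base's underside; x runs along its three lanes (centres y = -66, 0, +66 mm) away from the open apron edge (x = -112 mm) to the end stop (face at x = +100 mm), z up; base top at z = 10 mm. From x = -112 to 0 mm the apron is flat and open but for the keeper bar and its two clips
- bridge (a point): middle of the underside of the jig's steel bridge plate (jig x = 70 mm, y = 0, z = 24 mm). The plate spans all lanes from jig x = 48 to 92 mm, topped by brass drill bushes up to z = 38 mm. There is 14 mm under it, so bolts (10 mm) get there only by sliding along the lane; the tab of a bolt that is home stands in front of it, centred at jig x = 25 mm
- lane1 (a point): inner end of the right-hand lane (jig y = -66 mm): middle of the stop face at base-top level; the nose point of a bolt that is home coincides with it. Axes as the jig's. All lanes: 36 mm wide between rails 14 mm high; straight rails start at jig x = 15 mm, with rounded ends reaching to x = 0 (between lanes) or 9 mm (outer rails) as a lead-in
- lane2 (a point): the same for the middle lane (jig y = 0)
- lane3 (a point): the same for the left-hand lane (jig y = +66 mm)
- seat (a point): where the keeper bar's origin lies when it sits in both clips: jig x = -31 mm, y = 0, on the base top; axes as the jig's. The clips are forks at jig y = -104 and +104 mm, each 12 mm wide in y, reaching from jig x = -54 to -9 mm and up to z = 42 mm: a fixed post with a sloped top on the robot's side, a sprung hinged jaw on the bridge's side
- keeper: loose keeper bar: steel rod 14 mm thick, 225 mm long, 0.34 kg, with two square collars (24 x 18 x 14 mm, 33 mm either side of the middle) that stop it rolling and an upright tab in the middle (8 mm along the rod x 26 mm across) reaching 70 mm above the underside. Origin: centre of the underside; y along the rod, z up. At the start it sits in both clips and bars the lanes. Symmetrical
- jaw_left (a joint): angle of the sprung jaw of the clip at jig y = +104 mm: 0 closed, grows as the jaw is pushed away from the post towards the bridge (to 0.7 rad). The rod springs it about 0.25 rad on its way in or out; pushing the bar past both jaws takes about 12 to 18 N in all (it does not fall in under its own weight), pulling it out about 10 N beyond its weight
- jaw_right (a joint): angle of the sprung jaw of the clip at jig y = -104 mm: 0 closed, grows as the jaw is pushed away from the post towards the bridge (to 0.7 rad). The rod springs it about 0.25 rad on its way in or out; pushing the bar past both jaws takes about 12 to 18 N in all (it does not fall in under its own weight), pulling it out about 10 N beyond its weight
- mat_top (a point): centre of the top of a clear black rubber mat 250 (x) x 75 (y) x 3 mm at the left of the bench, its top 3 mm above the bench: free room to put the keeper bar down, lengthwise
- tin: open metal tin 64 mm wide, 85 mm high, a bystander; origin at the centre of its underside
- hammer: hammer lying at the right, a bystander
- flange: steel ring 72 mm across, 14 mm thick, a bystander
- oil: plastic oil bottle 60 mm wide, 160 mm high, a bystander; origin at the centre of its underside
Not all that is in view belongs to the job. What is shaped like the bolt2 but purple or turquoise is not meant.

How it is judged:
By the outcome, as a careful person would: the job done as asked, in the order asked, and still so for the second after the job is handed in, with the robot touching nothing.
Of bolt1, bolt2, bolt3 only 2 to 3 are there at a start; the rules pass over those that are not, and their reading is None.
At some moment in a run one of bolt1, bolt2, bolt3 may be knocked a few centimetres aside while the robot is not near it.
Once in a run the grip may slacken for a moment while it holds something.
It also fails if it takes over 210 s, if anything falls off the work surface, if the arm or the gripper's body presses on something with over 40 N, if the wrist force passes 120 N, or if a joint passes its speed limit or range.

## Working session

There is one attempt and no reset: what is moved stays moved. The work goes in short steps, Python scripts to look and compute and a tool call to move; the robot and the scene stay as the last step left them, time stands still between calls to the robot, and variables do not carry over. Pictures are saved under pics/ and viewed, at most 14 in all, crops included, and the job is handed in when it is done.

Besides the shell and the picture viewer there is one more tool, called after ">>>" by a JSON object that holds its "api" and its "payload". apply_moves: Moves the arm, as the interface text tells. Its arguments: {"type":"object","properties":{"moves":{"type":"array","items":{"type":"object","properties":{"fingers":{"type":"number"},"dp":{"type":"array","items":{"type":"number"}},"dr":{"type":"array","items":{"type":"number"}}}}},"squeeze":{"type":"number"}},"required":["moves"]}

```bash
mkdir -p pics
cat > h.py <<'E'
import numpy as np, cv2, sys
from bench import manip, imaging
def snap(n,f):
    im=imaging.camera(n); cv2.imwrite(f'pics/{f}.png',im[:,:,::-1]); return im
def ray(n,u,v,z):
    m=imaging.camera_model(n);R=np.array(m['R']);t=np.array(m['t'])
    d=R.T@np.array([(u-m['cx'])/m['fx'],(v-m['cy'])/m['fy'],1]);c=-R.T@t
    return c+d*(z-c[2])/d[2]
def proj(n,X):
    m=imaging.camera_model(n);p=np.array(m['R'])@np.array(X)+np.array(m['t'])
    return np.array([m['fx']*p[0]/p[2]+m['cx'],m['fy']*p[1]/p[2]+m['cy']])
E
python3 - <<'E'
from h import *
snap('top','t0');snap('scene','s0')
for n in('top','scene'):
    m=imaging.camera_model(n);print(n,m['fx'],m['cx'],m['cy'],-np.array(m['R']).T@np.array(m['t']),np.array(m['R']).round(3).tolist())
print(manip.state())
E
```

```text
top 512.3726457795306 319.32931437598546 198.9187802607132 [ 0.41609979 -0.06235665  1.67296481] [[0.007, -1.0, 0.02], [-0.997, -0.008, -0.071], [0.071, -0.019, -0.997]]
scene 476.8160111993735 315.02837646524597 200.51516527446262 [ 1.22686052 -0.8939162   1.05085953] [[0.769, 0.639, 0.01], [0.443, -0.522, -0.729], [-0.46, 0.565, -0.685]]
{'time_s': 0.1, 'q': array([ 6.08134961e+01,  7.12996286e+00,  9.46269740e+01,  5.69027201e-04,
        7.83520581e+01, -4.73311358e+00]), 'dq': array([ 0.07673811, -0.08173651, -0.10632572, -0.01639724, -0.02535285,
        0.00124227]), 'joint_torque': array([ 5.76765033e-04, -4.18879151e+01, -3.61094570e+01,  7.76297296e-02,
        4.61878558e-02, -8.68195730e-05]), 'tcp_pos': array([0.26880974, 0.59116437, 0.21350028]), 'ee_rot': array([-1.79891423e+02, -9.54884589e-03,  1.55546485e+02]), 'ft_force': array([ 0.46573674,  0.18065293, -0.85953391]), 'torque': array([ 0.03953268, -0.03644793, -0.03495926]), 'grasp_force': 0.0, 'finger_gap': 0.9992016197747353}
```

View pics/t0.png

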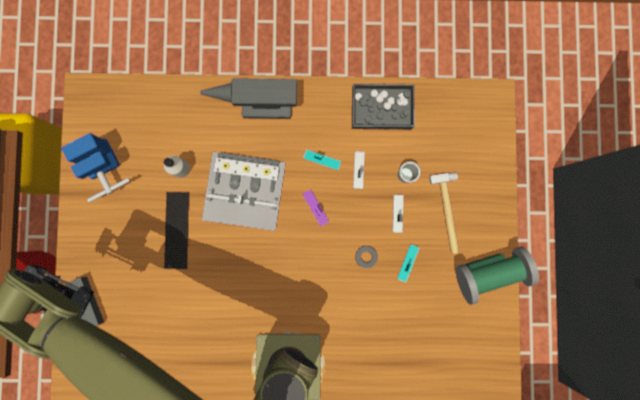

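View pics/s0.png

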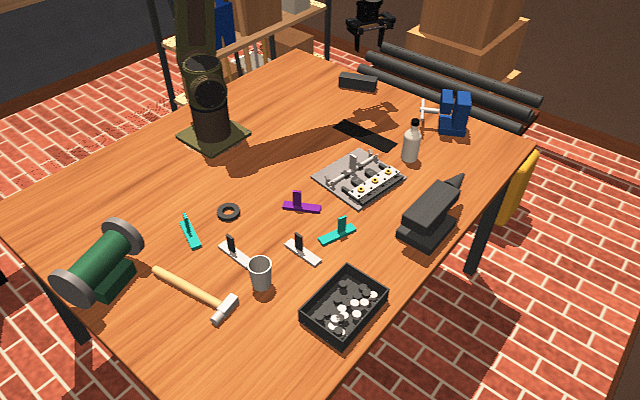

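Candidates in the top view:
- Pale steel at (359,170) and (398,213). These fit the description, so two bolts are present.
- Turquoise at (322,160) and (408,263), and purple at (315,208). These are decoys.

The jig is at (243,190), the mat at (177,230), the ring at (366,257), the tin at (409,171) and the oil at (176,165). I'll confirm in a crop.

Run:
```python
import cv2,numpy as np
t=cv2.imread('pics/t0.png')
s=cv2.imread('pics/s0.png')
a=cv2.resize(t[140:270,195:425],None,fx=3.4,fy=3.4,interpolation=cv2.INTER_CUBIC)
cv2.imwrite('pics/c0.png',a)
m=((t.min(2)>170)).astype('uint8')
h=cv2.cvtColor(t,cv2.COLOR_BGR2HSV)
for (x0,y0,x1,y1) in[(345,140,373,200),(385,185,412,240)]:
    c=h[y0:y1,x0:x1]; mm=(((c[...,1]<60))).astype('uint8')
    k,_=cv2.findContours(mm,0,2);k=max(k,key=cv2.contourArea);r=cv2.minAreaRect(k);print(r[0][0]+x0,r[0][1]+y0,r[1],r[2])
```

```text
358.47216510772705 169.61237335205078 (9.717239379882812, 37.05265426635742) 2.6025619506835938
397.5 213.5 (37.0, 9.0) 90.0
```

View pics/c0.png

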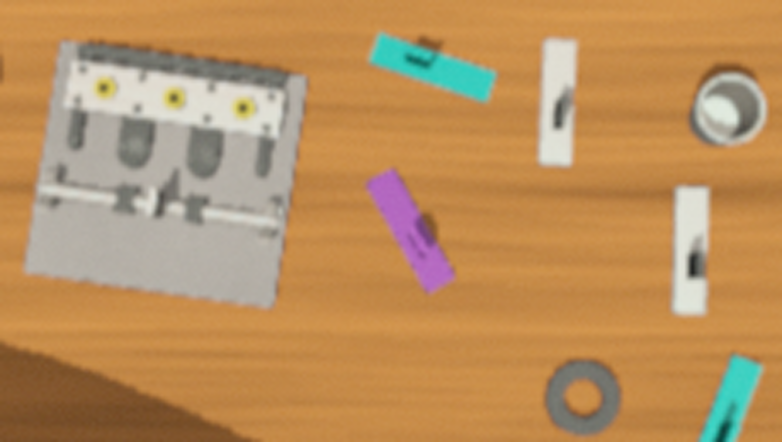

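The crop shows two pale steel bolts with dark tabs, at top-view (359,170) and (398,213). They are the only ones in the right colour. Purple and turquoise are the decoys.

```bash
cat >> h.py <<'E'
def blob(im,box,f,off=(0,0)):
    x0,y0,x1,y1=box;mm=f(im[y0:y1,x0:x1].astype(int)).astype('uint8')
    k,_=cv2.findContours(mm,0,1);k=max(k,key=cv2.contourArea)
    M=np.zeros_like(mm);cv2.drawContours(M,[k],-1,1,-1)
    ys,xs=np.nonzero(M);return np.c_[xs+x0,ys+y0].astype(float)
def boxfit(im,box,f,z,n='top'):
    P=blob(im,box,f); W=np.array([ray(n,u,v,z)[:2] for u,v in P])
    c=W.mean(0);w,V=np.linalg.eigh(np.cov((W-c).T));a=V[:,1]
    if a[0]<0:a=-a
    L=(W-c)@V;return c,np.degrees(np.arctan2(a[1],a[0])),np.sqrt(12*w)*1000
sat=lambda c:(c.max(2)-c.min(2))
E
python3 - <<'E'
from h import *
t=cv2.imread('pics/t0.png')[:,:,::-1];s=cv2.imread('pics/s0.png')[:,:,::-1]
f=lambda c:(sat(c)<45)
J=boxfit(t,(195,140,300,240),f,.01);print('jig',J)
P=blob(t,(195,140,300,240),f);W=np.array([ray('top',u,v,.01)[:2] for u,v in P]).astype('f4')
r=cv2.minAreaRect(W*1000);print(r)
for nm,b in(('A',(345,140,373,200)),('B',(385,185,412,240))):
    c,a,sz=boxfit(t,b,f,.01);print(nm,c,a,sz)
    for sg in(1,-1):
        d=np.array([np.cos(np.radians(a)),np.sin(np.radians(a))])*sg
        tb=c-.015*d
        print(sg,[ (proj(n,[*tb,.01]).round(1),proj(n,[*tb,.07]).round(1)) for n in('top','scene')], proj('scene',[*(c+.06*d),.01]).round(1))
# white bridge, rod
print('bridge',boxfit(t,(195,140,300,190),lambda c:(c.min(2)>200)|((c[...,0]>190)&(c[...,2]<160)&(c[...,1]>160)),.024))
a=cv2.resize(s[120:290,200:430][:,:,::-1],None,fx=3.4,fy=3.4,interpolation=cv2.INTER_CUBIC);cv2.imwrite('pics/c1.png',a)
E
```

```text
Traceback (most recent call last):
  File "h.py", line 18, in boxfit
    P=blob(im,box,f); W=np.array([ray(n,u,v,z)[:2] for u,v in P])
                                  ~~~^^^^^^^^^
  File "h.py", line 6, in ray
    m=imaging.camera_model(n);R=np.array(m['R']);t=np.array(m['t'])
ValueError: time passes only in moves, steps and waits
```

```bash
sed -i "s/imaging.camera_model(n)/cm(n)/; 3i import functools\ncm=functools.cache(lambda n: imaging.camera_model(n))" h.py; sed -n 1,14p h.py
python3 - <<'E'
from h import *
t=cv2.imread('pics/t0.png')[:,:,::-1];s=cv2.imread('pics/s0.png')[:,:,::-1]
f=lambda c:(sat(c)<45)
J=boxfit(t,(195,140,300,240),f,.01);print('jig',J)
P=blob(t,(195,140,300,240),f);W=np.array([ray('top',u,v,.01)[:2] for u,v in P]).astype('f4')
r=cv2.minAreaRect(W*1000);print(r)
for nm,b in(('A',(345,140,373,200)),('B',(385,185,412,240))):
    c,a,sz=boxfit(t,b,f,.01);print(nm,c,a,sz)
    for sg in(1,-1):
        d=np.array([np.cos(np.radians(a)),np.sin(np.radians(a))])*sg
        tb=c-.015*d
        print(sg,[ (proj(n,[*tb,.01]).round(1),proj(n,[*tb,.07]).round(1)) for n in('top','scene')], proj('scene',[*(c+.06*d),.01]).round(1))
print('bridge',boxfit(t,(195,140,300,190),lambda c:(c.min(2)>200)|((c[...,0]>190)&(c[...,2]<160)&(c[...,1]>160)),.024))
a=cv2.resize(s[120:290,200:430][:,:,::-1],None,fx=3.4,fy=3.4,interpolation=cv2.INTER_CUBIC);cv2.imwrite('pics/c1.png',a)
E
```

```text
import numpy as np, cv2, sys
from bench import manip, imaging
import functools
cm=functools.cache(lambda n: imaging.camera_model(n))
def snap(n,f):
    im=imaging.camera(n); cv2.imwrite(f'pics/{f}.png',im[:,:,::-1]); return im
def ray(n,u,v,z):
    m=cm(n);R=np.array(m['R']);t=np.array(m['t'])
    d=R.T@np.array([(u-m['cx'])/m['fx'],(v-m['cy'])/m['fy'],1]);c=-R.T@t
    return c+d*(z-c[2])/d[2]
def proj(n,X):
    m=cm(n);p=np.array(m['R'])@np.array(X)+np.array(m['t'])
    return np.array([m['fx']*p[0]/p[2]+m['cx'],m['fy']*p[1]/p[2]+m['cy']])
def blob(im,box,f,off=(0,0)):
jig (array([0.55914744, 0.15218142]), np.float64(82.52197069436528), array([225.20675718, 238.10644105]))
((559.625, 152.11407470703125), (238.62911987304688, 226.20327758789062), 82.1993408203125)
A [ 0.62974888 -0.22156356] -2.1583261214962985 [ 30.78782937 120.71671039]
1 [(array([358.2, 174.6]), array([360. , 172.3])), (array([297.1, 247.7]), array([296.8, 233.5]))] [316.5 261.4]
-1 [(array([358.6, 165.5]), array([360.4, 162.9])), (array([304.8, 253.1]), array([304.7, 238.9]))] [285.9 239.9]
B [ 0.49018029 -0.34917542] -0.6714066260653652 [ 32.00397379 121.20166848]
1 [(array([397.4, 217.5]), array([400.7, 216.9])), (array([231. , 249.8]), array([228.6, 235.5]))] [249.3 263.1]
-1 [(array([397.5, 208.3]), array([400.7, 207.4])), (array([238.2, 255. ]), array([236. , 240.8]))] [220.5 242.1]
bridge (array([0.62833827, 0.14212313]), np.float64(81.72259514340311), array([ 36.66502927, 192.63588618]))
```

View pics/c1.png

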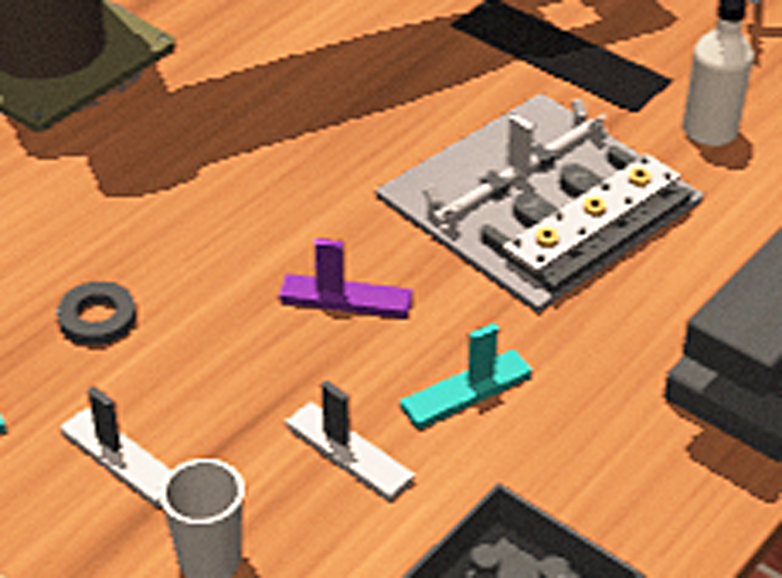

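A's and B's tabs in the scene view match the nose pointing to +x. Next I check the jig fit and keeper pose against both views.

```bash
cat >> h.py <<'E'
from scipy.spatial.transform import Rotation as Ro
JC=np.array([.5594,.1521]);JY=-7.6
def jig(x,y,z=0):
    a=np.radians(JY);return np.array([JC[0]+x*np.cos(a)-y*np.sin(a),JC[1]+x*np.sin(a)+y*np.cos(a),z])
def go(p,yaw=None,n=1):
    s=manip.state();R=Ro.from_euler('xyz',s['ee_rot'],degrees=True)
    T=Ro.from_euler('xyz',[180,0,yaw],degrees=True) if yaw is not None else R
    print('t',round(s['time_s'],1),'pos',s['tcp_pos'].round(4),'rpy',s['ee_rot'].round(1),'F',s['ft_force'].round(1),'gap',round(s['finger_gap']*95.1,1),'g',round(s['grasp_force'],1))
    print('dr',(R.inv()*T).as_rotvec(degrees=True).round(2),'dp(after turn)',(T.inv().apply(np.array(p)-s['tcp_pos'])*1000).round(1))
E
python3 - <<'E'
from h import *
for n in('top','scene'):
    for x,y,z in[(-.1125,-.12,.01),(-.1125,.12,.01),(.1125,.12,.01),(.1125,-.12,.01),(-.031,0,.08),(-.031,-.112,.017),(-.031,.112,.017),(.048,-.12+.015,.028)]:
        print(n,(x,y,z),proj(n,jig(x,y,z)).round(1))
t=cv2.imread('pics/t0.png')[:,:,::-1];s=cv2.imread('pics/s0.png')[:,:,::-1]
b=blob(t,(160,185,195,275),lambda c:c.max(2)<60); W=np.array([ray('top',u,v,.003)[:2] for u,v in b]).astype('f4')
print('mat',cv2.minAreaRect(W*1000))
go(jig(-.031,0,.16),180+JY)
i=cv2.resize(s[140:220,300:415][:,:,::-1],None,fx=6.5,fy=6.5,interpolation=cv2.INTER_CUBIC)
j=cv2.resize(t[140:240,195:295][:,:,::-1],None,fx=5.2,fy=5.2,interpolation=cv2.INTER_CUBIC)
cv2.imwrite('pics/c2.png',i)
E
```

```text
top (-0.1125, -0.12, 0.01) [275.1 230. ]
top (-0.1125, 0.12, 0.01) [201.5 219.6]
top (0.1125, 0.12, 0.01) [212.2 151.3]
top (0.1125, -0.12, 0.01) [285.1 161.7]
top (-0.031, 0, 0.08) [239.2 198.4]
top (-0.031, -0.112, 0.017) [276.2 204.6]
top (-0.031, 0.112, 0.017) [207.4 194.9]
top (0.048, -0.105, 0.028) [277.4 179.9]
scene (-0.1125, -0.12, 0.01) [309.  175.3]
scene (-0.1125, 0.12, 0.01) [358.  146.7]
scene (0.1125, 0.12, 0.01) [406.3 176.5]
scene (0.1125, -0.12, 0.01) [357.3 209.8]
scene (-0.031, 0, 0.08) [352.4 155.2]
scene (-0.031, -0.112, 0.017) [327.4 184.5]
scene (-0.031, 0.112, 0.017) [373.4 156.4]
scene (0.048, -0.105, 0.028) [346.3 193.1]
mat ((428.7413635253906, 368.91986083984375), (242.34925842285156, 68.76673889160156), 0.47803011536598206)
t 0.1 pos [0.2688 0.5912 0.2135] rpy [-179.9   -0.   155.5] F [ 0.5  0.2 -0.9] gap 95.0 g 0.0
dr [ -0.11  -0.03 -16.85] dp(after turn) [-315.1 -396.8   53.5]
```

View pics/c2.png

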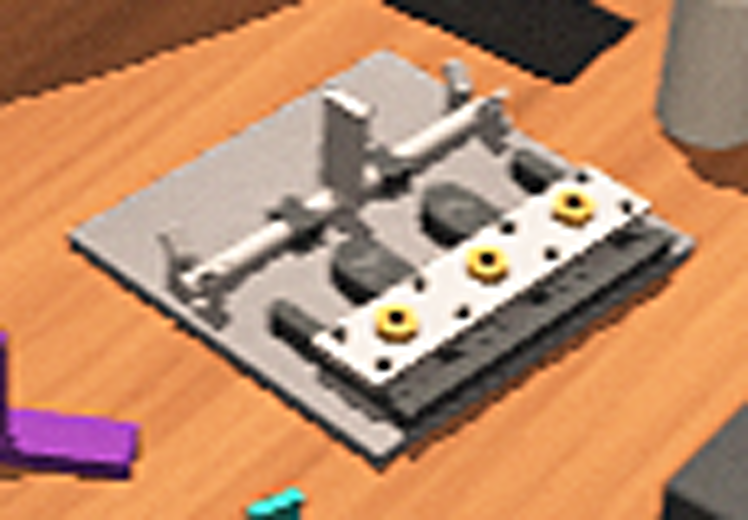

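The scene view agrees with the jig fit to about 1 px (2 mm). The keeper is seated in both clips, with its tab top at scene (353,156). Moving over it.

>>> {"api": "apply_moves", "payload": {"moves": [{"dr":[0,0,-5.6],"fingers":50},{"dr":[0,0,-5.6]},{"dr":[0,0,-5.6]},{"dp":[-20,-25,0]},{"dp":[-25,-32,0]},{"dp":[-25,-32,0]},{"dp":[-25,-32,0]},{"dp":[-25,-32,0]},{"dp":[-25,-32,0]},{"dp":[-25,-32,0]},{"dp":[-25,-32,0]},{"dp":[-25,-32,0]}], "squeeze": 30}}

```text
schema error: expected keys fingers, dp, dr
```

```bash
sed -i 's/JC=np.array(\[.5594/JC=np.array([.5600/' h.py; python3 -c "
from h import *
go(jig(-.031,0,.12),180+JY)"
```

```text
t 0.1 pos [0.2688 0.5912 0.2135] rpy [-179.9   -0.   155.5] F [ 0.5  0.2 -0.9] gap 95.0 g 0.0
dr [ -0.11  -0.03 -16.85] dp(after turn) [-315.7 -396.7   93.5]
```

>>> {"api": "apply_moves", "payload": {"moves": [{"fingers":50,"dp":[0,0,0],"dr":[0,0,-5.6]},{"fingers":50,"dp":[0,0,0],"dr":[0,0,-5.6]},{"fingers":50,"dp":[0,0,0],"dr":[0,0,-5.6]},{"fingers":50,"dp":[-20,-25,0],"dr":[0,0,0]},{"fingers":50,"dp":[-25,-32,0],"dr":[0,0,0]},{"fingers":50,"dp":[-25,-32,0],"dr":[0,0,0]},{"fingers":50,"dp":[-25,-32,0],"dr":[0,0,0]},{"fingers":50,"dp":[-25,-32,0],"dr":[0,0,0]},{"fingers":50,"dp":[-25,-32,0],"dr":[0,0,0]},{"fingers":50,"dp":[-25,-32,0],"dr":[0,0,0]},{"fingers":50,"dp":[-25,-32,0],"dr":[0,0,0]},{"fingers":50,"dp":[-25,-32,0],"dr":[0,0,0]}], "squeeze": 30}}

```text
time_s: 1.1
tcp_pos: [0.45, 0.282, 0.2143]
ee_rot: [-180.0, -0.0, 172.4]
ft_force: [0.0, 0.4, -0.3]
finger_gap: 0.523
grasp_force: 0.0
```

```bash
python3 -c "
from h import *
go(jig(-.031,0,.1),180+JY)"
```

```text
t 1.1 pos [0.45   0.282  0.2143] rpy [-180.    -0.   172.4] F [ 0.   0.4 -0.3] gap 49.8 g 0.0
dr [-0.01 -0.02 -0.03] dp(after turn) [ -95.2 -114.2  114.3]
```

>>> {"api": "apply_moves", "payload": {"moves": [{"fingers":50,"dp":[-24,-29,0],"dr":[0,0,0]},{"fingers":50,"dp":[-24,-29,0],"dr":[0,0,0]},{"fingers":50,"dp":[-24,-28,0],"dr":[0,0,0]},{"fingers":50,"dp":[-23,-28,30],"dr":[0,0,0]},{"fingers":50,"dp":[0,0,40],"dr":[0,0,0]},{"fingers":50,"dp":[0,0,34],"dr":[0,0,0]},{"fingers":50,"dp":[0,0,10],"dr":[0,0,0]},{"fingers":50,"dp":[0,0,0],"dr":[0,0,0]},{"fingers":50,"dp":[0,0,0],"dr":[0,0,0]}], "squeeze": 30}}

```text
time_s: 1.85
tcp_pos: [0.5266, 0.162, 0.1045]
ee_rot: [-180.0, -0.0, 172.4]
ft_force: [1.1, -0.7, 1.0]
finger_gap: 0.522
grasp_force: 0.0
```

```bash
python3 -c "
from h import *
go(jig(-.031,0,.042),180+JY)
s=snap('scene','s1');t=snap('top','t1')
a=cv2.resize(s[110:220,290:420],None,fx=4,fy=4,interpolation=2);b=cv2.resize(t[130:240,195:295],None,fx=4,fy=4,interpolation=2)
cv2.imwrite('pics/c3.png',np.hstack([a[:440],b[:440,:280*1]])[:,:,::-1])"
```

```text
t 1.9 pos [0.5266 0.162  0.1045] rpy [-180.    -0.   172.4] F [ 1.1 -0.7  1. ] gap 49.6 g 0.0
dr [-0.   -0.01 -0.03] dp(after turn) [-3.5 -5.4 62.5]
```

View pics/c3.png

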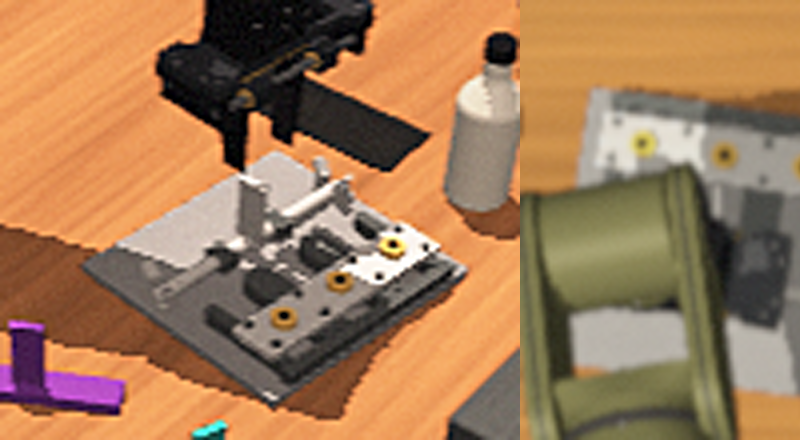

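The fingers straddle the keeper tab, which is at about (355,158) in scene pixels. Correct sideways, descend and grip.

>>> {"api": "apply_moves", "payload": {"moves": [{"fingers":50,"dp":[-3.5,-5.4,0],"dr":[0,0,0]},{"fingers":50,"dp":[0,0,20],"dr":[0,0,0]},{"fingers":50,"dp":[0,0,20],"dr":[0,0,0]},{"fingers":50,"dp":[0,0,22],"dr":[0,0,0]},{"fingers":50,"dp":[0,0,0],"dr":[0,0,0]},{"fingers":0,"dp":[0,0,0],"dr":[0,0,0]},{"fingers":0,"dp":[0,0,0],"dr":[0,0,0]},{"fingers":0,"dp":[0,0,0],"dr":[0,0,0]},{"fingers":0,"dp":[0,0,0],"dr":[0,0,0]},{"fingers":0,"dp":[0,0,0],"dr":[0,0,0]},{"fingers":0,"dp":[0,0,0],"dr":[0,0,0]}], "squeeze": 30}}

```text
time_s: 2.87
tcp_pos: [0.5298, 0.156, 0.043]
ee_rot: [180.0, 0.1, 172.3]
ft_force: [0.0, 0.3, 0.0]
finger_gap: 0.161
grasp_force: 0.0
```

```bash
python3 -c "
from h import *
go(jig(-.031,0,.042),180+JY);print(manip.state()['torque'])"
```

```text
t 2.9 pos [0.5298 0.156  0.043 ] rpy [1.800e+02 1.000e-01 1.723e+02] F [0.  0.3 0. ] gap 15.3 g 0.0
dr [ 0.03  0.08 -0.05] dp(after turn) [0.5 0.1 1. ]
[ 0.06041945  0.04788351 -0.0084258 ]
```

Not closed yet, so give the fingers more time.

>>> {"api": "apply_moves", "payload": {"moves": [{"fingers":0,"dp":[0,0,0],"dr":[0,0,0]},{"fingers":0,"dp":[0,0,0],"dr":[0,0,0]},{"fingers":0,"dp":[0,0,0],"dr":[0,0,0]},{"fingers":0,"dp":[0,0,0],"dr":[0,0,0]},{"fingers":0,"dp":[0,0,0],"dr":[0,0,0]},{"fingers":0,"dp":[0,0,0],"dr":[0,0,0]}], "squeeze": 45}}

```text
time_s: 3.37
tcp_pos: [0.5295, 0.1558, 0.0426]
ee_rot: [-180.0, 0.0, 172.3]
ft_force: [-1.2, -2.8, 5.4]
finger_gap: 0.08
grasp_force: 45.0
```

```bash
python3 -c "
from h import *
go(jig(-.031,0,.042),180+JY);print(manip.state()['torque'])"
```

```text
t 3.4 pos [0.5295 0.1558 0.0426] rpy [-180.     0.   172.3] F [-1.2 -2.8  5.4] gap 7.6 g 45.0
dr [-0.01  0.02 -0.05] dp(after turn) [0.3 0.4 0.6]
[-0.2956779   0.23968647  0.05325091]
```

>>> {"api": "apply_moves", "payload": {"moves": [{"fingers":0,"dp":[0,0,-3],"dr":[0,0,0]},{"fingers":0,"dp":[0,0,-3],"dr":[0,0,0]},{"fingers":0,"dp":[0,0,-3],"dr":[0,0,0]},{"fingers":0,"dp":[0,0,-3],"dr":[0,0,0]},{"fingers":0,"dp":[0,0,-3],"dr":[0,0,0]},{"fingers":0,"dp":[0,0,-4],"dr":[0,0,0]},{"fingers":0,"dp":[0,0,-5],"dr":[0,0,0]},{"fingers":0,"dp":[0,0,-6],"dr":[0,0,0]},{"fingers":0,"dp":[0,0,-10],"dr":[0,0,0]},{"fingers":0,"dp":[0,0,-15],"dr":[0,0,0]},{"fingers":0,"dp":[0,0,-20],"dr":[0,0,0]},{"fingers":0,"dp":[0,0,-20],"dr":[0,0,0]}], "squeeze": 45}}

```text
time_s: 4.37
tcp_pos: [0.5289, 0.156, 0.1386]
ee_rot: [180.0, -0.0, 172.4]
ft_force: [0.3, -0.3, -2.2]
finger_gap: 0.083
grasp_force: 45.0
```

```bash
python3 -c "
from h import *
go([.429,.369,.16],270)
s=snap('scene','s2')
cv2.imwrite('pics/c4.png',cv2.resize(s[80:220,280:440],None,fx=4,fy=4,interpolation=2)[:,:,::-1])"
```

```text
t 4.4 pos [0.5289 0.156  0.1386] rpy [180.   -0.  172.4] F [ 0.3 -0.3 -2.2] gap 7.9 g 45.0
dr [ 2.000e-02 -1.000e-02 -9.765e+01] dp(after turn) [-213.    99.9  -21.4]
```

View pics/c4.png

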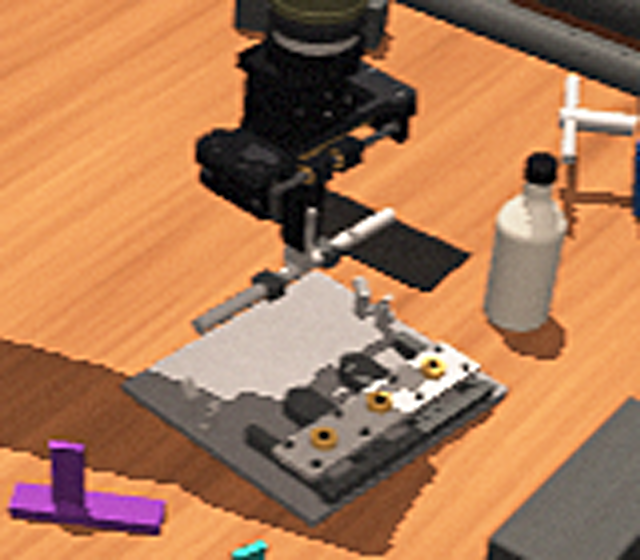

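The keeper is held level and clear of both clips. Turn it 82° and take it to the mat.

>>> {"api": "apply_moves", "payload": {"moves": [{"fingers":0,"dp":[0,0,-3],"dr":[0,0,6.87]},{"fingers":0,"dp":[0,0,-3],"dr":[0,0,6.87]},{"fingers":0,"dp":[0,0,-3],"dr":[0,0,6.87]},{"fingers":0,"dp":[0,0,-3],"dr":[0,0,6.87]},{"fingers":0,"dp":[0,0,-3],"dr":[0,0,6.87]},{"fingers":0,"dp":[0,0,-3],"dr":[0,0,6.87]},{"fingers":0,"dp":[0,0,-3],"dr":[0,0,6.87]},{"fingers":0,"dp":[0,0,0],"dr":[0,0,6.87]},{"fingers":0,"dp":[0,0,0],"dr":[0,0,6.87]},{"fingers":0,"dp":[0,0,0],"dr":[0,0,6.87]},{"fingers":0,"dp":[0,0,0],"dr":[0,0,6.87]},{"fingers":0,"dp":[0,0,0],"dr":[0,0,6.87]}], "squeeze": 45}}

```text
time_s: 5.42
tcp_pos: [0.5292, 0.1561, 0.1585]
ee_rot: [180.0, -0.0, 89.6]
ft_force: [0.6, 0.3, -3.0]
finger_gap: 0.084
grasp_force: 45.0
```

```bash
python3 -c "
from h import *
go([.427,.369,.06],90)"
```

```text
t 5.4 pos [0.5292 0.1561 0.1585] rpy [180.   -0.   89.6] F [ 0.6  0.3 -3. ] gap 7.9 g 45.0
dr [ 0.02 -0.01 -0.42] dp(after turn) [ 212.9 -102.2   98.5]
```

>>> {"api": "apply_moves", "payload": {"moves": [{"fingers":0,"dp":[20,-10,0],"dr":[0,0,-0.4]},{"fingers":0,"dp":[30,-14,0],"dr":[0,0,0]},{"fingers":0,"dp":[30,-14,0],"dr":[0,0,0]},{"fingers":0,"dp":[30,-14,0],"dr":[0,0,0]},{"fingers":0,"dp":[30,-14,0],"dr":[0,0,0]},{"fingers":0,"dp":[30,-14,10],"dr":[0,0,0]},{"fingers":0,"dp":[25,-12,20],"dr":[0,0,0]},{"fingers":0,"dp":[18,-10,20],"dr":[0,0,0]},{"fingers":0,"dp":[0,0,20],"dr":[0,0,0]},{"fingers":0,"dp":[0,0,20],"dr":[0,0,0]},{"fingers":0,"dp":[0,0,18],"dr":[0,0,0]},{"fingers":0,"dp":[0,0,8],"dr":[0,0,0]}], "squeeze": 45}}

```text
time_s: 6.42
tcp_pos: [0.4244, 0.3677, 0.0395]
ee_rot: [-179.8, 0.1, 90.3]
ft_force: [-0.9, -0.1, -2.8]
finger_gap: 0.08
grasp_force: 45.0
```

```bash
python3 -c "
from h import *
go([.427,.369,.0355],90)"
```

```text
t 6.4 pos [0.4244 0.3677 0.0395] rpy [-1.798e+02  1.000e-01  9.030e+01] F [-0.9 -0.1 -2.8] gap 7.6 g 45.0
dr [-0.2   0.14  0.34] dp(after turn) [1.3 2.6 4. ]
```

>>> {"api": "apply_moves", "payload": {"moves": [{"fingers":0,"dp":[0,0,2],"dr":[0,0,0]},{"fingers":0,"dp":[0,0,1.5],"dr":[0,0,0]},{"fingers":0,"dp":[0,0,0.5],"dr":[0,0,0]},{"fingers":0,"dp":[0,0,0],"dr":[0,0,0]},{"fingers":30,"dp":[0,0,0],"dr":[0,0,0]},{"fingers":30,"dp":[0,0,0],"dr":[0,0,0]},{"fingers":30,"dp":[0,0,0],"dr":[0,0,0]},{"fingers":30,"dp":[0,0,0],"dr":[0,0,0]},{"fingers":30,"dp":[0,0,-20],"dr":[0,0,0]},{"fingers":30,"dp":[0,0,-40],"dr":[0,0,0]},{"fingers":30,"dp":[0,0,-40],"dr":[0,0,0]},{"fingers":30,"dp":[0,0,-40],"dr":[0,0,0]}], "squeeze": 45}}

```text
time_s: 7.42
tcp_pos: [0.4258, 0.3682, 0.1795]
ee_rot: [-180.0, 0.0, 90.3]
ft_force: [-0.0, -0.1, -0.8]
finger_gap: 0.317
grasp_force: 0.0
```

```bash
python3 -c "
from h import *
go([.5,.1,.19],178)"
```

```text
t 7.4 pos [0.4258 0.3682 0.1795] rpy [-180.     0.    90.3] F [-0.  -0.1 -0.8] gap 30.1 g 0.0
dr [-5.00e-02 -1.00e-02 -8.77e+01] dp(after turn) [ -83.5 -265.4  -10.5]
```

>>> {"api": "apply_moves", "payload": {"moves": [{"fingers":50,"dp":[0,0,-5],"dr":[0,0,-7.15]},{"fingers":50,"dp":[0,0,-5],"dr":[0,0,-7.15]},{"fingers":50,"dp":[0,0,-5],"dr":[0,0,-7.15]},{"fingers":50,"dp":[0,0,0],"dr":[0,0,-7.15]},{"fingers":50,"dp":[0,0,0],"dr":[0,0,-7.15]},{"fingers":50,"dp":[0,0,0],"dr":[0,0,-7.15]},{"fingers":50,"dp":[0,0,0],"dr":[0,0,-7.15]},{"fingers":50,"dp":[0,0,0],"dr":[0,0,-7.15]},{"fingers":50,"dp":[0,0,0],"dr":[0,0,-7.15]},{"fingers":50,"dp":[0,0,0],"dr":[0,0,-7.15]},{"fingers":50,"dp":[0,0,0],"dr":[0,0,-7.15]},{"fingers":50,"dp":[0,0,0],"dr":[0,0,-7.15]}], "squeeze": 45}}

```text
time_s: 8.42
tcp_pos: [0.4263, 0.3685, 0.1934]
ee_rot: [180.0, 0.0, 176.5]
ft_force: [0.6, -1.3, 0.1]
finger_gap: 0.528
grasp_force: 0.0
```

```bash
cat > m.py <<'E'
from h import *
n=sys.argv[1]
t=snap('top','t'+n);s=snap('scene','s'+n)
f=lambda c:(c.min(2)>150)&(sat(c)<45)
hs=((t.min(2)>150)&(sat(t.astype(int))<45)).astype('uint8')
k,_=cv2.findContours(hs[60:330,60:560],0,1)
for q in k:
    if cv2.contourArea(q)<150: continue
    x,y,w,h=cv2.boundingRect(q);x+=60;y+=60
    c,a,sz=boxfit(t,(x-2,y-2,x+w+2,y+h+2),f,.01);tb=c-.015*np.array([np.cos(np.radians(a)),np.sin(np.radians(a))])
    print((x,y,w,h),c.round(4),round(a,1),sz.round(0),'tab',tb.round(4))
k,_=cv2.findContours(((t.max(2)<60).astype('uint8'))[180:280,155:200],0,1)
E
python3 m.py 3; python3 -c "
from h import *
go([.6148,-.2210,.2],177.9)"
```

```text
(393, 195, 10, 38) [ 0.4913 -0.3486] -1.7 [ 32. 127.] tab [ 0.4763 -0.3482]
(431, 173, 27, 11) [ 0.6074 -0.4993] -81.5 [25. 85.] tab [ 0.6052 -0.4844]
(88, 172, 41, 30) [0.5689 0.5961] -61.6 [ 70. 115.] tab [0.5618 0.6093]
(400, 162, 20, 20) [ 0.626  -0.3891] -44.0 [58. 59.] tab [ 0.6152 -0.3787]
(211, 153, 74, 77) [0.5711 0.1159] 41.3 [147. 244.] tab [0.5598 0.106 ]
(353, 152, 11, 37) [ 0.6305 -0.221 ] -2.1 [ 31. 127.] tab [ 0.6155 -0.2205]
(518, 150, 38, 180) [ 0.3933 -0.8074] 0.2 [104. 592.] tab [ 0.3783 -0.8075]
t 8.5 pos [0.4263 0.3685 0.1934] rpy [180.    0.  176.1] F [ 0.4 -0.7 -0. ] gap 50.1 g 0.0
dr [ 0.02  0.02 -1.81] dp(after turn) [-210.  -582.2   -6.6]
```

View pics/t3.png

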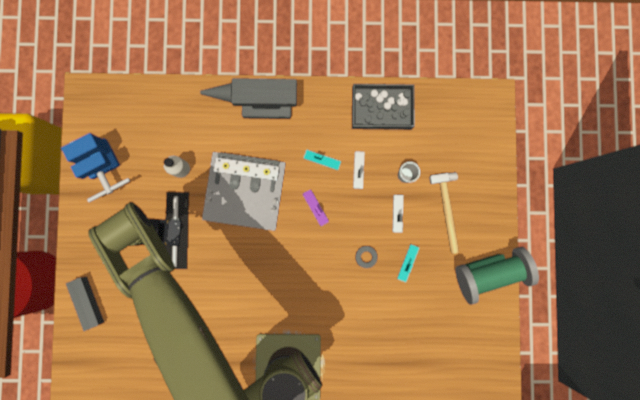

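The keeper lies on the mat at (177,225), and both bolts are still at (359,170) and (398,213). Now bolt A.

>>> {"api": "apply_moves", "payload": {"moves": [{"fingers":50,"dp":[-9,-25,0],"dr":[0,0,-1.8]},{"fingers":50,"dp":[-13,-36.5,0],"dr":[0,0,0]},{"fingers":50,"dp":[-13,-36.5,0],"dr":[0,0,0]},{"fingers":50,"dp":[-13,-36.5,0],"dr":[0,0,0]},{"fingers":50,"dp":[-13,-36.5,0],"dr":[0,0,0]},{"fingers":50,"dp":[-13,-36.5,0],"dr":[0,0,0]},{"fingers":50,"dp":[-13,-36.5,0],"dr":[0,0,0]},{"fingers":50,"dp":[-13,-36.5,0],"dr":[0,0,0]},{"fingers":50,"dp":[-13,-36.5,0],"dr":[0,0,0]},{"fingers":50,"dp":[-13,-36.5,0],"dr":[0,0,0]},{"fingers":50,"dp":[-13,-36.5,0],"dr":[0,0,0]},{"fingers":50,"dp":[-13,-36.5,0],"dr":[0,0,0]}], "squeeze": 45}}

```text
time_s: 9.52
tcp_pos: [0.5621, -0.0655, 0.1935]
ee_rot: [180.0, 0.1, 177.7]
ft_force: [0.1, 0.1, 0.2]
finger_gap: 0.522
grasp_force: 0.0
```

```bash
python3 -c "
from h import *
go([.6153,-.2207,.12],177.9)"
```

```text
t 9.5 pos [ 0.5621 -0.0655  0.1935] rpy [1.800e+02 1.000e-01 1.777e+02] F [0.1 0.1 0.2] gap 49.7 g 0.0
dr [ 0.    0.05 -0.22] dp(after turn) [ -58.8 -153.1   73.5]
```

>>> {"api": "apply_moves", "payload": {"moves": [{"fingers":50,"dp":[-13,-34,0],"dr":[0,0,0]},{"fingers":50,"dp":[-13,-34,0],"dr":[0,0,0]},{"fingers":50,"dp":[-13,-34,0],"dr":[0,0,0]},{"fingers":50,"dp":[-12,-30,20],"dr":[0,0,0]},{"fingers":50,"dp":[-8,-21,30],"dr":[0,0,0]},{"fingers":50,"dp":[0,0,30],"dr":[0,0,0]},{"fingers":50,"dp":[0,0,10],"dr":[0,0,0]},{"fingers":50,"dp":[0,0,0],"dr":[0,0,0]}], "squeeze": 45}}

```text
time_s: 10.18
tcp_pos: [0.6125, -0.2176, 0.0987]
ee_rot: [179.8, -0.4, 177.8]
ft_force: [-0.2, 0.0, 0.3]
finger_gap: 0.524
grasp_force: 0.0
```

```bash
python3 -c "
from h import *
go([.6153,-.2207,.035],177.9)
s=snap('scene','s4')
cv2.imwrite('pics/c5.png',cv2.resize(s[170:290,200:360],None,fx=4.5,fy=4.5,interpolation=2)[:,:,::-1])"
```

```text
t 10.2 pos [ 0.6125 -0.2176  0.0987] rpy [179.8  -0.4 177.8] F [-0.2  0.   0.3] gap 49.9 g 0.0
dr [ 0.18 -0.42 -0.14] dp(after turn) [-2.9 -3.  63.7]
```

View pics/c5.png

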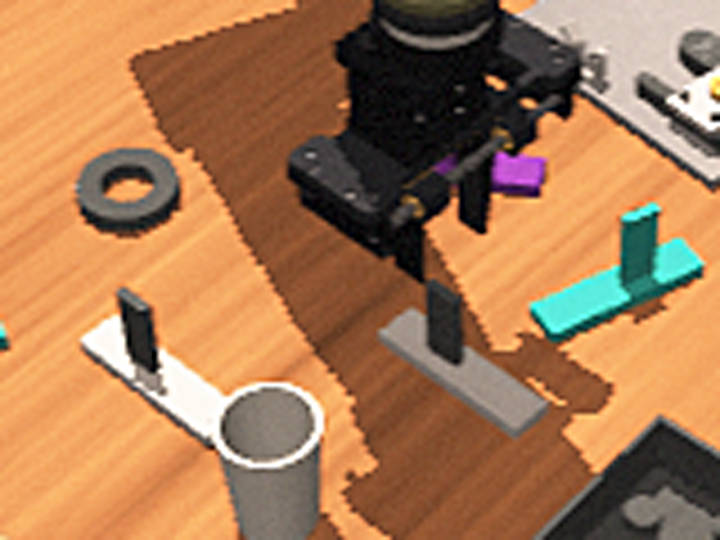

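The fingers straddle bolt A's tab, which is at crop (445,290). Descend and grip.

>>> {"api": "apply_moves", "payload": {"moves": [{"fingers":50,"dp":[-2.9,-3,0],"dr":[0,-0.4,0]},{"fingers":50,"dp":[0,0,20],"dr":[0,0,0]},{"fingers":50,"dp":[0,0,25],"dr":[0,0,0]},{"fingers":0,"dp":[0,0,20],"dr":[0,0,0]},{"fingers":0,"dp":[0,0,0],"dr":[0,0,0]},{"fingers":0,"dp":[0,0,0],"dr":[0,0,0]},{"fingers":0,"dp":[0,0,0],"dr":[0,0,0]},{"fingers":0,"dp":[0,0,0],"dr":[0,0,0]},{"fingers":0,"dp":[0,0,0],"dr":[0,0,0]},{"fingers":0,"dp":[0,0,0],"dr":[0,0,0]},{"fingers":0,"dp":[0,0,0],"dr":[0,0,0]},{"fingers":0,"dp":[0,0,0],"dr":[0,0,0]}], "squeeze": 45}}

```text
time_s: 11.23
tcp_pos: [0.6193, -0.2223, 0.0396]
ee_rot: [-179.9, 0.5, 177.9]
ft_force: [-0.4, -0.1, 5.0]
finger_gap: 0.082
grasp_force: 45.0
```

```bash
python3 -c "
from h import *
go([.6153,-.2207,.1],177.9)"
```

```text
t 11.2 pos [ 0.6193 -0.2223  0.0396] rpy [-179.9    0.5  177.9] F [-0.4 -0.1  5. ] gap 7.8 g 45.0
dr [-0.06  0.52  0.  ] dp(after turn) [  4.    1.4 -60.4]
```

>>> {"api": "apply_moves", "payload": {"moves": [{"fingers":0,"dp":[0,0,-5],"dr":[0,0,0]},{"fingers":0,"dp":[0,0,-10],"dr":[0,0,0]},{"fingers":0,"dp":[0,0,-20],"dr":[0,0,0]},{"fingers":0,"dp":[0,0,-25],"dr":[0,0,0]},{"fingers":0,"dp":[0,0,-25],"dr":[0,0,0]},{"fingers":0,"dp":[0,0,-20],"dr":[0,0,0]},{"fingers":0,"dp":[0,0,0],"dr":[0,0,0]},{"fingers":0,"dp":[0,0,0],"dr":[0,0,0]}], "squeeze": 45}}

```text
time_s: 11.9
tcp_pos: [0.618, -0.2218, 0.144]
ee_rot: [-180.0, 0.5, 177.9]
ft_force: [0.0, -0.5, -4.3]
finger_gap: 0.08
grasp_force: 45.0
```

```bash
python3 -c "
from h import *
go([*jig(-.080,-.066)[:2],.1],180+JY)
s=snap('scene','s5')
cv2.imwrite('pics/c6.png',cv2.resize(s[150:290,200:360],None,fx=4,fy=4,interpolation=2)[:,:,::-1])"
```

```text
t 11.9 pos [ 0.618  -0.2218  0.144 ] rpy [-180.     0.5  177.9] F [ 0.  -0.5 -4.3] gap 7.6 g 45.0
dr [-0.02  0.5   5.51] dp(after turn) [187. 297.  44.]
```

View pics/c6.png

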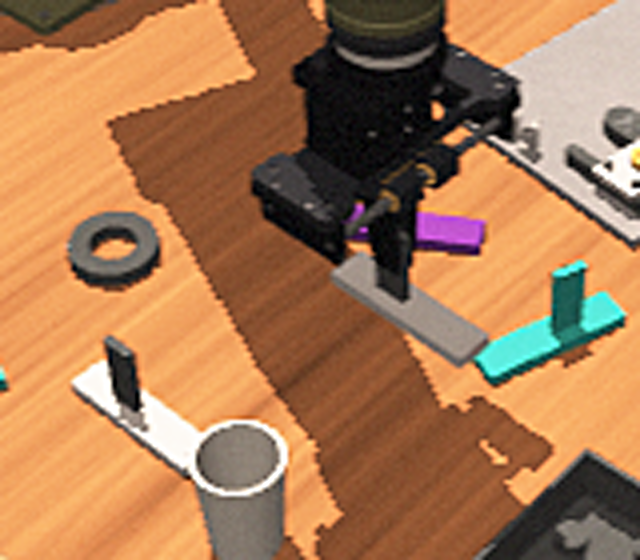

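Bolt A is held level above the bench. Carry it to the apron in front of lane 1.

>>> {"api": "apply_moves", "payload": {"moves": [{"fingers":0,"dp":[0,0,0],"dr":[0,0,5.5]},{"fingers":0,"dp":[14,20,0],"dr":[0,0,0]},{"fingers":0,"dp":[20,33,0],"dr":[0,0,0]},{"fingers":0,"dp":[20,33,0],"dr":[0,0,0]},{"fingers":0,"dp":[20,33,0],"dr":[0,0,0]},{"fingers":0,"dp":[20,33,0],"dr":[0,0,0]},{"fingers":0,"dp":[20,33,0],"dr":[0,0,0]},{"fingers":0,"dp":[20,33,0],"dr":[0,0,0]},{"fingers":0,"dp":[20,33,0],"dr":[0,0,0]},{"fingers":0,"dp":[20,30,0],"dr":[0,0,0]},{"fingers":0,"dp":[13,16,0],"dr":[0,0,0]},{"fingers":0,"dp":[0,0,0],"dr":[0,0,0]}], "squeeze": 45}}

```text
time_s: 12.95
tcp_pos: [0.4674, 0.1003, 0.1387]
ee_rot: [180.0, 0.0, 172.7]
ft_force: [-0.6, 0.5, -5.0]
finger_gap: 0.08
grasp_force: 45.0
```

```bash
python3 -c "
from h import *
go([*jig(-.080,-.066)[:2],.052],180+JY)"
```

```text
t 12.9 pos [0.4674 0.1003 0.1387] rpy [180.    0.  172.7] F [-0.6  0.5 -5. ] gap 7.6 g 45.0
dr [0.04 0.02 0.25] dp(after turn) [-4.9 -2.4 86.7]
```

>>> {"api": "apply_moves", "payload": {"moves": [{"fingers":0,"dp":[-4.9,-2.4,10],"dr":[0,0,0.25]},{"fingers":0,"dp":[0,0,20],"dr":[0,0,0]},{"fingers":0,"dp":[0,0,20],"dr":[0,0,0]},{"fingers":0,"dp":[0,0,20],"dr":[0,0,0]},{"fingers":0,"dp":[0,0,10],"dr":[0,0,0]},{"fingers":0,"dp":[0,0,4],"dr":[0,0,0]},{"fingers":0,"dp":[0,0,0],"dr":[0,0,0]},{"fingers":0,"dp":[0,0,0],"dr":[0,0,0]},{"fingers":0,"dp":[0,0,0],"dr":[0,0,0]}], "squeeze": 45}}

```text
time_s: 13.7
tcp_pos: [0.4779, 0.0942, 0.0592]
ee_rot: [179.9, 0.5, 172.1]
ft_force: [0.0, -0.8, -3.0]
finger_gap: 0.078
grasp_force: 45.0
```

```bash
python3 -c "
from h import *
go([*jig(-.080,-.066)[:2],.0496],180+JY)"
```

```text
t 13.7 pos [0.4779 0.0942 0.0592] rpy [179.9   0.5 172.1] F [ 0.  -0.8 -3. ] gap 7.4 g 45.0
dr [ 0.06  0.53 -0.27] dp(after turn) [6.3 2.3 9.6]
```

>>> {"api": "apply_moves", "payload": {"moves": [{"fingers":0,"dp":[3,1,0],"dr":[0,0,0]},{"fingers":0,"dp":[0,0,5],"dr":[0,0,0]},{"fingers":0,"dp":[0,0,0],"dr":[0,0,0]},{"fingers":0,"dp":[0,0,0],"dr":[0,0,0]},{"fingers":0,"dp":[0,0,0],"dr":[0,0,0]},{"fingers":0,"dp":[0,0,0],"dr":[0,0,0]},{"fingers":0,"dp":[0,0,0],"dr":[0,0,0]},{"fingers":0,"dp":[0,0,0],"dr":[0,0,0]}], "squeeze": 45}}

```text
time_s: 14.37
tcp_pos: [0.474, 0.0958, 0.0531]
ee_rot: [180.0, 0.4, 172.2]
ft_force: [-0.0, 0.1, -4.3]
finger_gap: 0.082
grasp_force: 45.0
```

```bash
python3 -c "
from h import *
go([*jig(-.080,-.066)[:2],.0496],180+JY)
s=snap('scene','s6')
cv2.imwrite('pics/c7.png',cv2.resize(s[110:220,270:420],None,fx=5,fy=5,interpolation=2)[:,:,::-1])"
```

```text
t 14.4 pos [0.474  0.0958 0.0531] rpy [180.    0.4 172.2] F [-0.   0.1 -4.3] gap 7.8 g 45.0
dr [ 0.04  0.41 -0.24] dp(after turn) [2.2 1.2 3.5]
```

View pics/c7.png

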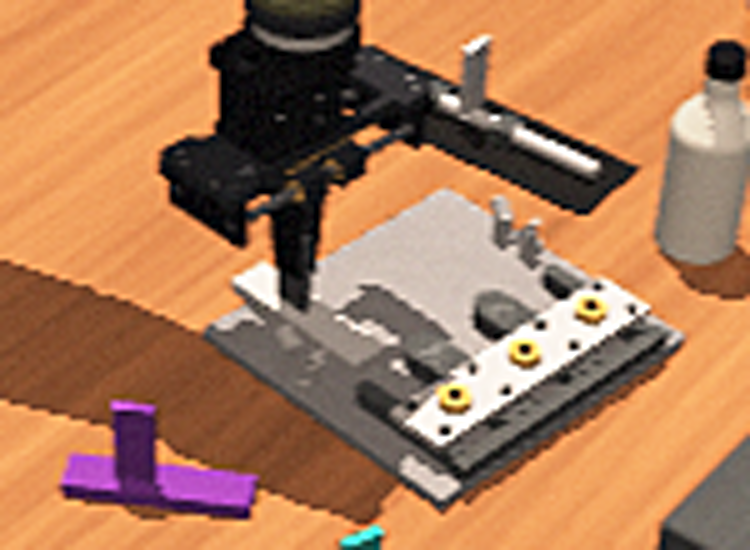

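Bolt A is aligned with lane 1, with its nose pointing at the bridge near crop (400,350). Lower it onto the apron.

>>> {"api": "apply_moves", "payload": {"moves": [{"fingers":0,"dp":[0,1,1.5],"dr":[0,0,0.2]},{"fingers":0,"dp":[0,0,1.5],"dr":[0,0,0]},{"fingers":0,"dp":[0,0,0.5],"dr":[0,0,0]},{"fingers":0,"dp":[0,0,0],"dr":[0,0,0]},{"fingers":0,"dp":[0,0,0],"dr":[0,0,0]},{"fingers":0,"dp":[0,0,0],"dr":[0,0,0]},{"fingers":0,"dp":[0,0,0],"dr":[0,0,0]},{"fingers":0,"dp":[0,0,0],"dr":[0,0,0]}], "squeeze": 30}}

```text
time_s: 15.08
tcp_pos: [0.4741, 0.0968, 0.0497]
ee_rot: [179.9, 0.4, 172.0]
ft_force: [-2.9, 0.4, 0.5]
finger_gap: 0.079
grasp_force: 30.0
```

```bash
python3 -c "
from h import *
go([*jig(-.080,-.066)[:2],.0496],180+JY);print(manip.state()['torque'])"
```

```text
t 15.1 pos [0.4741 0.0968 0.0497] rpy [179.9   0.4 172. ] F [-2.9  0.4  0.5] gap 7.5 g 30.0
dr [ 0.05  0.41 -0.45] dp(after turn) [2.2 0.1 0.1]
[0.10948585 0.24758626 0.03770359]
```

It rests on the base, since Fz went from -4.3 to +0.5 N. Slide it in.

>>> {"api": "apply_moves", "payload": {"moves": [{"fingers":0,"dp":[-3,0,0],"dr":[0,0,-0.4]},{"fingers":0,"dp":[-8,0,0],"dr":[0,0,0]},{"fingers":0,"dp":[-8,0,0],"dr":[0,0,0]},{"fingers":0,"dp":[-8,0,0],"dr":[0,0,0]},{"fingers":0,"dp":[-8,0,0],"dr":[0,0,0]},{"fingers":0,"dp":[-8,0,0],"dr":[0,0,0]},{"fingers":0,"dp":[-8,0,0],"dr":[0,0,0]},{"fingers":0,"dp":[-5,0,0],"dr":[0,0,0]},{"fingers":0,"dp":[0,0,0],"dr":[0,0,0]},{"fingers":0,"dp":[0,0,0],"dr":[0,0,0]},{"fingers":0,"dp":[0,0,0],"dr":[0,0,0]},{"fingers":0,"dp":[0,0,0],"dr":[0,0,0]}], "squeeze": 45}}

```text
time_s: 16.08
tcp_pos: [0.5294, 0.0892, 0.0498]
ee_rot: [180.0, 0.4, 172.4]
ft_force: [0.9, 0.3, -2.7]
finger_gap: 0.083
grasp_force: 45.0
```

```bash
python3 -c "
from h import *
go([*jig(.025,-.066)[:2],.0496],180+JY);print(manip.state()['torque'])"
```

```text
t 16.1 pos [0.5294 0.0892 0.0498] rpy [180.    0.4 172.4] F [ 0.9  0.3 -2.7] gap 7.9 g 45.0
dr [ 0.04  0.41 -0.04] dp(after turn) [-47.    0.3   0.2]
[-0.02030703 -0.16441442 -0.01212625]
```

>>> {"api": "apply_moves", "payload": {"moves": [{"fingers":0,"dp":[-6,0,0],"dr":[0,0,0]},{"fingers":0,"dp":[-7,0,0],"dr":[0,0,0]},{"fingers":0,"dp":[-7,0,0],"dr":[0,0,0]},{"fingers":0,"dp":[-7,0,0],"dr":[0,0,0]},{"fingers":0,"dp":[-7,0,0],"dr":[0,0,0]},{"fingers":0,"dp":[-5,0,0],"dr":[0,0,0]},{"fingers":0,"dp":[-3,0,0],"dr":[0,0,0]},{"fingers":0,"dp":[0,0,0],"dr":[0,0,0]},{"fingers":0,"dp":[0,0,0],"dr":[0,0,0]},{"fingers":0,"dp":[0,0,0],"dr":[0,0,0]},{"fingers":0,"dp":[0,0,0],"dr":[0,0,0]}], "squeeze": 45}}

```text
time_s: 17.0
tcp_pos: [0.5707, 0.0837, 0.05]
ee_rot: [180.0, 0.4, 172.4]
ft_force: [-0.5, -0.0, -3.4]
finger_gap: 0.083
grasp_force: 45.0
```

```bash
python3 -c "
from h import *
go([*jig(.025,-.066)[:2],.0496],180+JY);print(manip.state()['torque'])"
```

```text
t 17.0 pos [0.5707 0.0837 0.05  ] rpy [180.    0.4 172.4] F [-0.5 -0.  -3.4] gap 7.9 g 45.0
dr [ 0.03  0.36 -0.04] dp(after turn) [-5.3  0.3  0.4]
[-0.02448673  0.0475817   0.04205674]
```

Nothing in the way so far. Inch to the stop.

>>> {"api": "apply_moves", "payload": {"moves": [{"fingers":0,"dp":[-1,0,0],"dr":[0,0,0]},{"fingers":0,"dp":[-1,0,0],"dr":[0,0,0]},{"fingers":0,"dp":[-1,0,0],"dr":[0,0,0]},{"fingers":0,"dp":[-1,0,0],"dr":[0,0,0]},{"fingers":0,"dp":[-1,0,0],"dr":[0,0,0]},{"fingers":0,"dp":[0,0,0],"dr":[0,0,0]},{"fingers":0,"dp":[0,0,0],"dr":[0,0,0]},{"fingers":0,"dp":[0,0,0],"dr":[0,0,0]}], "squeeze": 45}}

```text
time_s: 17.67
tcp_pos: [0.5761, 0.083, 0.0502]
ee_rot: [180.0, 0.4, 172.4]
ft_force: [0.0, 0.8, -3.6]
finger_gap: 0.086
grasp_force: 45.0
```

```bash
python3 -c "
from h import *
go([*jig(.025,-.066)[:2],.0496],180+JY);print(manip.state()['torque'])"
```

```text
t 17.7 pos [0.5761 0.083  0.0502] rpy [180.    0.4 172.4] F [ 0.   0.8 -3.6] gap 8.2 g 45.0
dr [ 0.04  0.39 -0.04] dp(after turn) [0.1 0.4 0.6]
[ 0.06723875  0.03610955 -0.0226387 ]
```

>>> {"api": "apply_moves", "payload": {"moves": [{"fingers":0,"dp":[-1,0,0],"dr":[0,0,0]},{"fingers":0,"dp":[-1,0,0],"dr":[0,0,0]},{"fingers":0,"dp":[-1,0,0],"dr":[0,0,0]},{"fingers":0,"dp":[-1,0,0],"dr":[0,0,0]},{"fingers":0,"dp":[0,0,0],"dr":[0,0,0]},{"fingers":0,"dp":[0,0,0],"dr":[0,0,0]},{"fingers":0,"dp":[0,0,0],"dr":[0,0,0]}], "squeeze": 45}}

```text
time_s: 18.25
tcp_pos: [0.5776, 0.0829, 0.0503]
ee_rot: [180.0, 0.0, 172.4]
ft_force: [-10.3, 1.2, 5.1]
finger_gap: 0.083
grasp_force: 45.0
```

```bash
python3 -c "
from h import *
go([*jig(.025,-.066)[:2],.0496],180+JY);print(manip.state()['torque'])"
```

```text
t 18.2 pos [0.5776 0.0829 0.0503] rpy [180.    0.  172.4] F [-10.3   1.2   5.1] gap 7.9 g 45.0
dr [ 0.01  0.01 -0.04] dp(after turn) [1.6 0.3 0.7]
[ 0.15241707  1.72320128 -0.03609471]
```

The stop is reached: -10 N along x, within 2 mm of the expected spot. Release and rise.

>>> {"api": "apply_moves", "payload": {"moves": [{"fingers":30,"dp":[0,0,0],"dr":[0,0,0]},{"fingers":30,"dp":[0,0,0],"dr":[0,0,0]},{"fingers":30,"dp":[0,0,0],"dr":[0,0,0]},{"fingers":30,"dp":[0,0,0],"dr":[0,0,0]},{"fingers":30,"dp":[0,0,0],"dr":[0,0,0]},{"fingers":30,"dp":[0,0,-10],"dr":[0,0,0]},{"fingers":30,"dp":[0,0,-35],"dr":[0,0,0]},{"fingers":30,"dp":[0,0,-40],"dr":[0,0,0]},{"fingers":30,"dp":[0,0,-40],"dr":[0,0,0]},{"fingers":30,"dp":[10,-20,-20],"dr":[0,0,0]},{"fingers":30,"dp":[10,-35,0],"dr":[0,0,0]},{"fingers":30,"dp":[10,-35,0],"dr":[0,0,0]}], "squeeze": 45}}

```text
time_s: 19.25
tcp_pos: [0.5386, -0.0031, 0.199]
ee_rot: [180.0, 0.8, 172.5]
ft_force: [0.7, -0.6, -1.0]
finger_gap: 0.317
grasp_force: 0.0
```

```bash
python3 m.py 7; python3 -c "
from h import *
go([.4756,-.3487,.19],179)"
```

```text
(263, 200, 16, 23) [0.4903 0.0644] -3.7 [44. 67.] tab [0.4753 0.0654]
(393, 195, 10, 38) [ 0.4913 -0.3486] -1.7 [ 32. 127.] tab [ 0.4763 -0.3482]
(431, 173, 27, 11) [ 0.6073 -0.4991] -81.7 [25. 85.] tab [ 0.6052 -0.4842]
(88, 172, 41, 30) [0.5689 0.5962] -61.8 [ 69. 116.] tab [0.5618 0.6094]
(400, 162, 20, 20) [ 0.6259 -0.3892] -46.9 [58. 59.] tab [ 0.6156 -0.3782]
(203, 153, 58, 73) [0.5564 0.1961] -2.6 [151. 211.] tab [0.5415 0.1968]
(518, 147, 38, 183) [ 0.3982 -0.81  ] 0.4 [103. 621.] tab [ 0.3832 -0.8101]
t 19.4 pos [ 0.5365 -0.0059  0.1966] rpy [-180.     0.5  172.1] F [0.  0.1 0.3] gap 30.0 g 0.0
dr [-0.07  0.51 -6.87] dp(after turn) [  54.9 -343.8    6.6]
```

Bolt B has not moved. Go over it.

>>> {"api": "apply_moves", "payload": {"moves": [{"fingers":50,"dp":[0,0,0],"dr":[0,0,-6.8]},{"fingers":50,"dp":[6,-37,0],"dr":[0,0,0]},{"fingers":50,"dp":[6,-37,0],"dr":[0,0,0]},{"fingers":50,"dp":[6,-37,0],"dr":[0,0,0]},{"fingers":50,"dp":[6,-37,0],"dr":[0,0,0]},{"fingers":50,"dp":[6,-37,0],"dr":[0,0,0]},{"fingers":50,"dp":[6,-37,0],"dr":[0,0,0]},{"fingers":50,"dp":[6,-37,0],"dr":[0,0,0]},{"fingers":50,"dp":[6,-37,0],"dr":[0,0,0]},{"fingers":50,"dp":[6,-32,10],"dr":[0,0,0]},{"fingers":50,"dp":[1,-16,35],"dr":[0,0,0]},{"fingers":50,"dp":[0,0,35],"dr":[0,0,0]}], "squeeze": 45}}

```text
time_s: 20.35
tcp_pos: [0.4793, -0.3506, 0.1171]
ee_rot: [-179.7, 0.7, 179.0]
ft_force: [0.8, 0.2, -0.5]
finger_gap: 0.526
grasp_force: 0.0
```

>>> {"api": "apply_moves", "payload": {"moves": [{"fingers":50,"dp":[0,0,12],"dr":[0,0,0]},{"fingers":50,"dp":[0,0,0],"dr":[0,0,0]},{"fingers":50,"dp":[0,0,0],"dr":[0,0,0]},{"fingers":50,"dp":[0,0,0],"dr":[0,0,0]},{"fingers":50,"dp":[0,0,0],"dr":[0,0,0]}], "squeeze": 45}}

```text
time_s: 20.77
tcp_pos: [0.4797, -0.3464, 0.1056]
ee_rot: [-179.8, 0.6, 179.2]
ft_force: [0.1, 0.3, 0.1]
finger_gap: 0.529
grasp_force: 0.0
```

```bash
python3 -c "
from h import *
go([.4757,-.3487,.034],179)
s=snap('scene','s8')
a=cv2.resize(s[170:280,200:300],None,fx=5,fy=5,interpolation=2);cv2.imwrite('pics/c8.png',np.hstack([a[:480],cv2.resize(s[140:220,300:360],None,fx=5,fy=6,interpolation=2)])[:,:,::-1])"
```

```text
t 20.8 pos [ 0.4797 -0.3464  0.1056] rpy [-179.8    0.6  179.2] F [0.1 0.3 0.1] gap 50.3 g 0.0
dr [-0.18  0.61  0.22] dp(after turn) [ 3.9 -2.4 71.6]
```

View pics/c8.png

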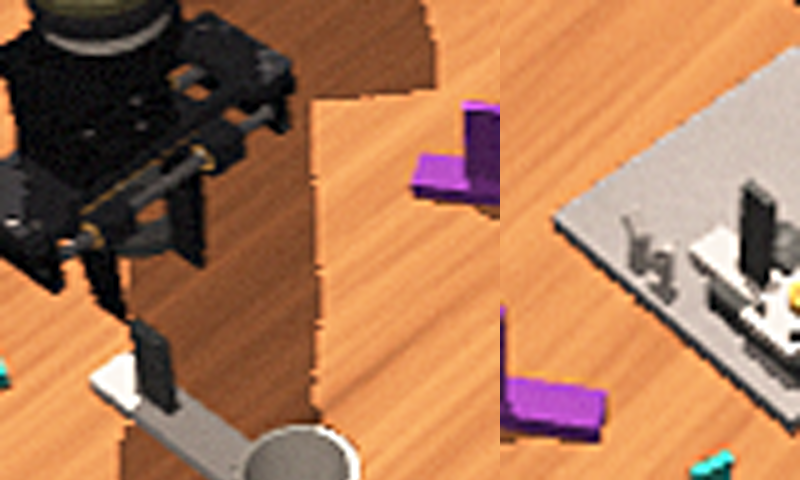

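Bolt A is under the bridge. The fingers straddle bolt B's tab, which is at crop (155,365). Descend and grip.

>>> {"api": "apply_moves", "payload": {"moves": [{"fingers":50,"dp":[4,-2.4,0],"dr":[-0.2,0.6,0.2]},{"fingers":50,"dp":[0,0,25],"dr":[0,0,0]},{"fingers":50,"dp":[0,0,25],"dr":[0,0,0]},{"fingers":0,"dp":[0,0,17],"dr":[0,0,0]},{"fingers":0,"dp":[0,0,0],"dr":[0,0,0]},{"fingers":0,"dp":[0,0,0],"dr":[0,0,0]},{"fingers":0,"dp":[0,0,0],"dr":[0,0,0]},{"fingers":0,"dp":[0,0,0],"dr":[0,0,0]},{"fingers":0,"dp":[0,0,0],"dr":[0,0,0]},{"fingers":0,"dp":[0,0,0],"dr":[0,0,0]},{"fingers":0,"dp":[0,0,0],"dr":[0,0,0]},{"fingers":0,"dp":[0,0,0],"dr":[0,0,0]}], "squeeze": 45}}

```text
time_s: 21.82
tcp_pos: [0.4744, -0.3488, 0.037]
ee_rot: [179.9, -0.1, 178.9]
ft_force: [-1.1, -0.3, 4.3]
finger_gap: 0.081
grasp_force: 45.0
```

```bash
python3 -c "
from h import *
go([.4757,-.3487,.13],179)"
```

```text
t 21.8 pos [ 0.4744 -0.3488  0.037 ] rpy [ 1.799e+02 -1.000e-01  1.789e+02] F [-1.1 -0.3  4.3] gap 7.7 g 45.0
dr [ 0.09 -0.1  -0.05] dp(after turn) [ -1.3   0.1 -93. ]
```

>>> {"api": "apply_moves", "payload": {"moves": [{"fingers":0,"dp":[0,0,-5],"dr":[0,0,0]},{"fingers":0,"dp":[0,0,-10],"dr":[0,0,0]},{"fingers":0,"dp":[0,0,-20],"dr":[0,0,0]},{"fingers":0,"dp":[0,0,-30],"dr":[0,0,0]},{"fingers":0,"dp":[0,0,-30],"dr":[0,0,0]},{"fingers":0,"dp":[0,0,-20],"dr":[0,0,0]},{"fingers":0,"dp":[0,0,0],"dr":[0,0,6.5]},{"fingers":0,"dp":[0,0,0],"dr":[0,0,0]},{"fingers":0,"dp":[0,0,0],"dr":[0,0,0]},{"fingers":0,"dp":[0,0,0],"dr":[0,0,0]}], "squeeze": 45}}

```text
time_s: 22.65
tcp_pos: [0.4731, -0.3474, 0.149]
ee_rot: [179.7, -0.4, 172.6]
ft_force: [0.2, 0.0, -2.9]
finger_gap: 0.083
grasp_force: 45.0
```

```bash
python3 -c "
from h import *
go([*jig(-.084,.066)[:2],.13],180+JY)"
```

```text
t 22.6 pos [ 0.4731 -0.3474  0.149 ] rpy [179.7  -0.4 172.6] F [ 0.2  0.  -2.9] gap 7.9 g 45.0
dr [ 0.27 -0.38  0.18] dp(after turn) [ 64.  572.6  19. ]
```

>>> {"api": "apply_moves", "payload": {"moves": [{"fingers":0,"dp":[4,18,0],"dr":[0,0,0]},{"fingers":0,"dp":[4,36,0],"dr":[0,0,0]},{"fingers":0,"dp":[4,36,0],"dr":[0,0,0]},{"fingers":0,"dp":[4,36,0],"dr":[0,0,0]},{"fingers":0,"dp":[4,36,0],"dr":[0,0,0]},{"fingers":0,"dp":[4,36,0],"dr":[0,0,0]},{"fingers":0,"dp":[4,36,0],"dr":[0,0,0]},{"fingers":0,"dp":[4,36,0],"dr":[0,0,0]},{"fingers":0,"dp":[4,36,0],"dr":[0,0,0]},{"fingers":0,"dp":[4,36,0],"dr":[0,0,0]},{"fingers":0,"dp":[4,36,0],"dr":[0,0,0]},{"fingers":0,"dp":[4,36,0],"dr":[0,0,0]}], "squeeze": 45}}

```text
time_s: 23.65
tcp_pos: [0.4795, 0.0701, 0.1507]
ee_rot: [179.9, -0.4, 172.6]
ft_force: [1.0, 0.0, -3.7]
finger_gap: 0.086
grasp_force: 45.0
```

>>> {"api": "apply_moves", "payload": {"moves": [{"fingers":0,"dp":[4,36,0],"dr":[0,0,0]},{"fingers":0,"dp":[4,36,0],"dr":[0,0,0]},{"fingers":0,"dp":[4,36,0],"dr":[0,0,0]},{"fingers":0,"dp":[4,30,0],"dr":[0,0,0]},{"fingers":0,"dp":[0,16,0],"dr":[0,0,0]},{"fingers":0,"dp":[0,0,0],"dr":[0,0,0]},{"fingers":0,"dp":[0,0,0],"dr":[0,0,0]},{"fingers":0,"dp":[0,0,0],"dr":[0,0,0]},{"fingers":0,"dp":[0,0,0],"dr":[0,0,0]},{"fingers":0,"dp":[0,0,0],"dr":[0,0,0]}], "squeeze": 45}}

```text
time_s: 24.48
tcp_pos: [0.4851, 0.2221, 0.1522]
ee_rot: [179.9, -0.2, 172.4]
ft_force: [-1.0, -0.1, -3.6]
finger_gap: 0.082
grasp_force: 45.0
```

```bash
python3 -c "
from h import *
go([*jig(-.084,.066)[:2],.047],180+JY)"
```

```text
t 24.5 pos [0.4851 0.2221 0.1522] rpy [179.9  -0.2 172.4] F [-1.  -0.1 -3.6] gap 7.8 g 45.0
dr [ 0.14 -0.25 -0.01] dp(after turn) [  0.5   6.6 105.2]
```

>>> {"api": "apply_moves", "payload": {"moves": [{"fingers":0,"dp":[0.5,6.3,0],"dr":[0,0,0]},{"fingers":0,"dp":[0,0,25],"dr":[0,0,0]},{"fingers":0,"dp":[0,0,30],"dr":[0,0,0]},{"fingers":0,"dp":[0,0,25],"dr":[0,0,0]},{"fingers":0,"dp":[0,0,15],"dr":[0,0,0]},{"fingers":0,"dp":[0,0,5],"dr":[0,0,0]},{"fingers":0,"dp":[0,0,0],"dr":[0,0,0]},{"fingers":0,"dp":[0,0,0],"dr":[0,0,0]},{"fingers":0,"dp":[0,0,0],"dr":[0,0,0]},{"fingers":0,"dp":[0,0,0],"dr":[0,0,0]},{"fingers":0,"dp":[0,0,0],"dr":[0,0,0]}], "squeeze": 45}}

```text
time_s: 25.4
tcp_pos: [0.4862, 0.2301, 0.0541]
ee_rot: [179.8, -0.1, 172.5]
ft_force: [0.4, -0.4, -2.9]
finger_gap: 0.083
grasp_force: 45.0
```

```bash
python3 -c "
from h import *
go([*jig(-.084,.066)[:2],.047],180+JY)"
```

```text
t 25.4 pos [0.4862 0.2301 0.0541] rpy [ 1.798e+02 -1.000e-01  1.725e+02] F [ 0.4 -0.4 -2.9] gap 7.9 g 45.0
dr [ 0.24 -0.08  0.05] dp(after turn) [ 0.5 -1.6  7.1]
```

>>> {"api": "apply_moves", "payload": {"moves": [{"fingers":0,"dp":[0,-1.8,2],"dr":[0.2,0,0]},{"fingers":0,"dp":[0,0,2],"dr":[0,0,0]},{"fingers":0,"dp":[0,0,1.5],"dr":[0,0,0]},{"fingers":0,"dp":[0,0,1],"dr":[0,0,0]},{"fingers":0,"dp":[0,0,0.5],"dr":[0,0,0]},{"fingers":0,"dp":[0,0,0],"dr":[0,0,0]},{"fingers":0,"dp":[0,0,0],"dr":[0,0,0]},{"fingers":0,"dp":[0,0,0],"dr":[0,0,0]},{"fingers":0,"dp":[0,0,0],"dr":[0,0,0]}], "squeeze": 45}}

```text
time_s: 26.15
tcp_pos: [0.4852, 0.2283, 0.0471]
ee_rot: [-180.0, -0.2, 172.5]
ft_force: [-5.9, -0.0, 6.5]
finger_gap: 0.083
grasp_force: 45.0
```

```bash
python3 -c "
from h import *
go([*jig(.025,.066)[:2],.047],180+JY)
s=snap('scene','s9')
cv2.imwrite('pics/c9.png',cv2.resize(s[110:220,290:430],None,fx=5,fy=5,interpolation=2)[:,:,::-1])"
```

```text
t 26.1 pos [0.4852 0.2283 0.0471] rpy [-180.    -0.2  172.5] F [-5.9 -0.   6.5] gap 7.9 g 45.0
dr [-0.03 -0.21  0.05] dp(after turn) [-1.092e+02  4.000e-01  1.000e-01]
```

View pics/c9.png

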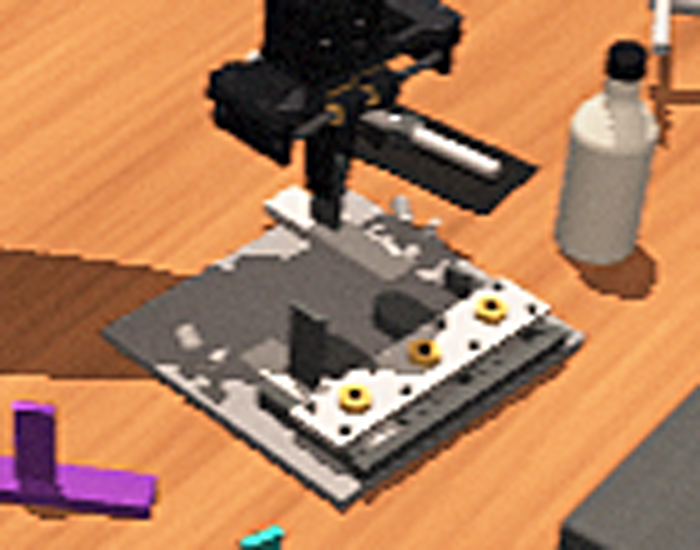

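Bolt B lies in front of lane 3 with its nose at crop (400,270). It is touching the base, so ease up 0.5 mm and slide.

>>> {"api": "apply_moves", "payload": {"moves": [{"fingers":0,"dp":[-4,0,-0.4],"dr":[0,0,0]},{"fingers":0,"dp":[-8,0,0],"dr":[0,0,0]},{"fingers":0,"dp":[-8,0,0],"dr":[0,0,0]},{"fingers":0,"dp":[-8,0,0],"dr":[0,0,0]},{"fingers":0,"dp":[-8,0,0],"dr":[0,0,0]},{"fingers":0,"dp":[-8,0,0],"dr":[0,0,0]},{"fingers":0,"dp":[-6,0,0],"dr":[0,0,0]},{"fingers":0,"dp":[-5,0,0],"dr":[0,0,0]},{"fingers":0,"dp":[0,0,0],"dr":[0,0,0]},{"fingers":0,"dp":[0,0,0],"dr":[0,0,0]},{"fingers":0,"dp":[0,0,0],"dr":[0,0,0]},{"fingers":0,"dp":[0,0,0],"dr":[0,0,0]}], "squeeze": 45}}

```text
time_s: 27.2
tcp_pos: [0.5414, 0.221, 0.047]
ee_rot: [180.0, 0.0, 172.5]
ft_force: [4.2, -0.5, 3.5]
finger_gap: 0.082
grasp_force: 45.0
```

```bash
python3 -c "
from h import *
go([*jig(.025,.066)[:2],.047],180+JY);print(manip.state()['torque'])"
```

```text
t 27.2 pos [0.5414 0.221  0.047 ] rpy [180.    0.  172.5] F [ 4.2 -0.5  3.5] gap 7.8 g 45.0
dr [0.05 0.02 0.05] dp(after turn) [-52.6   0.2  -0. ]
[ 0.0346316  -0.58181258 -0.00270328]
```

>>> {"api": "apply_moves", "payload": {"moves": [{"fingers":0,"dp":[-5,0,-0.4],"dr":[0,0,0]},{"fingers":0,"dp":[-7,0,0],"dr":[0,0,0]},{"fingers":0,"dp":[-7,0,0],"dr":[0,0,0]},{"fingers":0,"dp":[-7,0,0],"dr":[0,0,0]},{"fingers":0,"dp":[-7,0,0],"dr":[0,0,0]},{"fingers":0,"dp":[-7,0,0],"dr":[0,0,0]},{"fingers":0,"dp":[-5,0,0],"dr":[0,0,0]},{"fingers":0,"dp":[-3,0,0],"dr":[0,0,0]},{"fingers":0,"dp":[0,0,0],"dr":[0,0,0]},{"fingers":0,"dp":[0,0,0],"dr":[0,0,0]},{"fingers":0,"dp":[0,0,0],"dr":[0,0,0]},{"fingers":0,"dp":[0,0,0],"dr":[0,0,0]}], "squeeze": 45}}

```text
time_s: 28.2
tcp_pos: [0.5863, 0.2151, 0.0471]
ee_rot: [-180.0, -0.3, 172.5]
ft_force: [-4.7, 0.5, 9.7]
finger_gap: 0.082
grasp_force: 45.0
```

```bash
python3 -c "
from h import *
go([*jig(.025,.066)[:2],.047],180+JY);print(manip.state()['torque'])"
```

```text
t 28.2 pos [0.5863 0.2151 0.0471] rpy [-180.    -0.3  172.5] F [-4.7  0.5  9.7] gap 7.8 g 45.0
dr [-0.01 -0.3   0.07] dp(after turn) [-7.2  0.1  0.1]
[ 0.14773746  0.31881931 -0.04597675]
```

>>> {"api": "apply_moves", "payload": {"moves": [{"fingers":0,"dp":[0,0,-0.7],"dr":[0,0,0]},{"fingers":0,"dp":[-1,0,0],"dr":[0,0,0]},{"fingers":0,"dp":[-1,0,0],"dr":[0,0,0]},{"fingers":0,"dp":[-1,0,0],"dr":[0,0,0]},{"fingers":0,"dp":[-1,0,0],"dr":[0,0,0]},{"fingers":0,"dp":[-1,0,0],"dr":[0,0,0]},{"fingers":0,"dp":[0,0,0],"dr":[0,0,0]},{"fingers":0,"dp":[0,0,0],"dr":[0,0,0]},{"fingers":0,"dp":[0,0,0],"dr":[0,0,0]},{"fingers":0,"dp":[0,0,0],"dr":[0,0,0]}], "squeeze": 45}}

```text
time_s: 29.03
tcp_pos: [0.5905, 0.2144, 0.0473]
ee_rot: [-180.0, -0.4, 172.5]
ft_force: [-5.1, 0.3, 9.5]
finger_gap: 0.083
grasp_force: 45.0
```

```bash
python3 -c "
from h import *
go([*jig(.025,.066)[:2],.047],180+JY);print(manip.state()['torque'])"
```

```text
t 29.0 pos [0.5905 0.2144 0.0473] rpy [-180.    -0.4  172.5] F [-5.1  0.3  9.5] gap 7.9 g 45.0
dr [-0.03 -0.41  0.07] dp(after turn) [-3.   0.2  0.3]
[0.07468031 0.6517804  0.03742771]
```

>>> {"api": "apply_moves", "payload": {"moves": [{"fingers":0,"dp":[0,0,-0.7],"dr":[0,0,0]},{"fingers":0,"dp":[-1,0,0],"dr":[0,0,0]},{"fingers":0,"dp":[-1,0,0],"dr":[0,0,0]},{"fingers":0,"dp":[-1,0,0],"dr":[0,0,0]},{"fingers":0,"dp":[-1,0,0],"dr":[0,0,0]},{"fingers":0,"dp":[0,0,0],"dr":[0,0,0]},{"fingers":0,"dp":[0,0,0],"dr":[0,0,0]},{"fingers":0,"dp":[0,0,0],"dr":[0,0,0]},{"fingers":0,"dp":[0,0,0],"dr":[0,0,0]}], "squeeze": 45}}

```text
time_s: 29.78
tcp_pos: [0.5926, 0.214, 0.0476]
ee_rot: [-179.9, -0.7, 172.5]
ft_force: [-12.3, 1.8, 12.8]
finger_gap: 0.081
grasp_force: 45.0
```

```bash
python3 -c "
from h import *
go([*jig(.025,.066)[:2],.047],180+JY);print(manip.state()['torque'])"
```

```text
t 29.8 pos [0.5926 0.214  0.0476] rpy [-179.9   -0.7  172.5] F [-12.3   1.8  12.8] gap 7.7 g 45.0
dr [-0.08 -0.67  0.07] dp(after turn) [-0.8  0.4  0.6]
[ 0.15868832  1.64184077 -0.07063852]
```

>>> {"api": "apply_moves", "payload": {"moves": [{"fingers":0,"dp":[-1,0,0],"dr":[0,0,0]},{"fingers":0,"dp":[-1,0,0],"dr":[0,0,0]},{"fingers":0,"dp":[0,0,0],"dr":[0,0,0]},{"fingers":0,"dp":[0,0,0],"dr":[0,0,0]},{"fingers":0,"dp":[0,0,0],"dr":[0,0,0]}], "squeeze": 45}}

```text
time_s: 30.2
tcp_pos: [0.5928, 0.214, 0.0479]
ee_rot: [-179.9, -0.9, 172.5]
ft_force: [-18.5, 2.4, 18.4]
finger_gap: 0.08
grasp_force: 45.0
```

```bash
python3 -c "
from h import *
go([*jig(.025,.066)[:2],.047],180+JY);print(manip.state()['torque'])"
```

```text
t 30.2 pos [0.5928 0.214  0.0479] rpy [-179.9   -0.9  172.5] F [-18.5   2.4  18.4] gap 7.6 g 45.0
dr [-0.11 -0.93  0.06] dp(after turn) [-0.7  0.3  0.9]
[ 0.25889318  2.72344332 -0.07965855]
```

Hard stop, so bolt B is home. Release and rise.

>>> {"api": "apply_moves", "payload": {"moves": [{"fingers":30,"dp":[0,0,0],"dr":[0,0,0]},{"fingers":30,"dp":[0,0,0],"dr":[0,0,0]},{"fingers":30,"dp":[0,0,0],"dr":[0,0,0]},{"fingers":30,"dp":[0,0,0],"dr":[0,0,0]},{"fingers":30,"dp":[0,0,0],"dr":[0,0,0]},{"fingers":30,"dp":[0,0,-10],"dr":[0,0,0]},{"fingers":30,"dp":[0,0,-35],"dr":[0,0,0]},{"fingers":30,"dp":[0,0,-40],"dr":[0,0,0]},{"fingers":30,"dp":[0,0,-40],"dr":[0,0,0]},{"fingers":30,"dp":[0,0,-10],"dr":[0,0,0]},{"fingers":30,"dp":[35,0,0],"dr":[0,0,0]},{"fingers":30,"dp":[35,0,0],"dr":[0,0,0]}], "squeeze": 45}}

```text
time_s: 31.2
tcp_pos: [0.5303, 0.2222, 0.185]
ee_rot: [179.9, -0.0, 172.4]
ft_force: [-1.0, -0.5, -0.3]
finger_gap: 0.314
grasp_force: 0.0
```

>>> {"api": "apply_moves", "payload": {"moves": [{"fingers":50,"dp":[0,0,0],"dr":[0,0,6.87]},{"fingers":50,"dp":[0,0,0],"dr":[0,0,6.87]},{"fingers":50,"dp":[0,0,0],"dr":[0,0,6.87]},{"fingers":50,"dp":[0,0,0],"dr":[0,0,6.87]},{"fingers":50,"dp":[0,0,0],"dr":[0,0,6.87]},{"fingers":50,"dp":[0,0,0],"dr":[0,0,6.87]},{"fingers":50,"dp":[0,0,0],"dr":[0,0,6.87]},{"fingers":50,"dp":[0,0,0],"dr":[0,0,6.87]},{"fingers":50,"dp":[0,0,0],"dr":[0,0,6.87]},{"fingers":50,"dp":[0,0,0],"dr":[0,0,6.87]},{"fingers":50,"dp":[0,0,0],"dr":[0,0,6.87]},{"fingers":50,"dp":[0,0,0],"dr":[0,0,6.87]}], "squeeze": 45}}

```text
time_s: 32.2
tcp_pos: [0.5292, 0.2221, 0.183]
ee_rot: [-179.8, 0.0, 89.7]
ft_force: [-0.3, 0.4, 0.2]
finger_gap: 0.529
grasp_force: 0.0
```

```bash
python3 -c "
from h import *
go([.4258,.3682,.1],90.3)
snap('top','t10');s=snap('scene','s10')
# keeper tab grey column in scene near prediction; bolt tabs predicted
for X in [(.4258,.3682,.003),(.4258,.3682,.073)]: print(proj('scene',X))
for y in(-.066,.066):
  print([proj('scene',jig(.025,y,z)).round(1) for z in(.02,.08)], proj('scene',jig(-.02,y,.02)).round(1))
cv2.imwrite('pics/c10.png',cv2.resize(s[100:220,290:430],None,fx=5,fy=5,interpolation=2)[:,:,::-1])"
```

```text
t 32.2 pos [0.5292 0.2221 0.183 ] rpy [-179.8    0.    89.7] F [-0.3  0.4  0.2] gap 50.3 g 0.0
dr [-0.2   0.   -0.63] dp(after turn) [ 146.6 -102.6   83. ]
[362.52302067 134.24321053]
[364.01499627 118.54136959]
[array([349.6, 186.1]), array([350.8, 171.9])] [339.9 179.4]
[array([376.7, 168.9]), array([378.5, 154.9])] [367.  162.7]
```

View pics/c10.png

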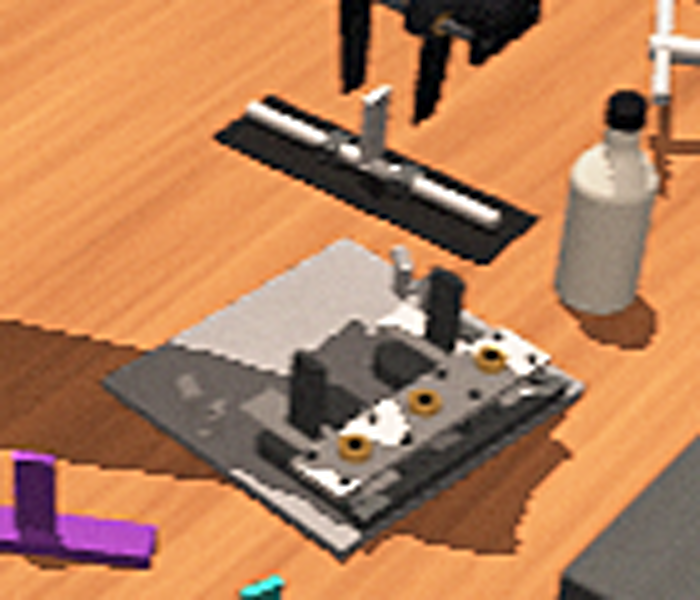

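Both bolts stand home under the bridge, with tab tops at scene (352,171) and (379,155). The keeper is where I left it, tab top at (365,118). Fetch it.

>>> {"api": "apply_moves", "payload": {"moves": [{"fingers":50,"dp":[15,-11,0],"dr":[0,0,-0.6]},{"fingers":50,"dp":[28,-20,0],"dr":[0,0,0]},{"fingers":50,"dp":[28,-20,0],"dr":[0,0,0]},{"fingers":50,"dp":[28,-20,0],"dr":[0,0,0]},{"fingers":50,"dp":[28,-20,0],"dr":[0,0,0]},{"fingers":50,"dp":[20,-12,20],"dr":[0,0,0]},{"fingers":50,"dp":[0,0,35],"dr":[0,0,0]},{"fingers":50,"dp":[0,0,28],"dr":[0,0,0]},{"fingers":50,"dp":[0,0,0],"dr":[0,0,0]},{"fingers":50,"dp":[0,0,0],"dr":[0,0,0]},{"fingers":50,"dp":[0,0,0],"dr":[0,0,0]},{"fingers":50,"dp":[0,0,0],"dr":[0,0,0]}], "squeeze": 45}}

```text
time_s: 33.3
tcp_pos: [0.4261, 0.369, 0.1028]
ee_rot: [-180.0, -0.1, 90.6]
ft_force: [0.3, 0.5, -0.1]
finger_gap: 0.521
grasp_force: 0.0
```

```bash
python3 -c "
from h import *
go([.4258,.3682,.0357],90.3)"
```

```text
t 33.3 pos [0.4261 0.369  0.1028] rpy [-1.80e+02 -1.00e-01  9.06e+01] F [ 0.3  0.5 -0.1] gap 49.5 g 0.0
dr [-0.02 -0.14  0.33] dp(after turn) [-0.8 -0.3 67.1]
```

>>> {"api": "apply_moves", "payload": {"moves": [{"fingers":50,"dp":[-0.8,0,20],"dr":[0,0,0.3]},{"fingers":50,"dp":[0,0,25],"dr":[0,0,0]},{"fingers":0,"dp":[0,0,21],"dr":[0,0,0]},{"fingers":0,"dp":[0,0,0],"dr":[0,0,0]},{"fingers":0,"dp":[0,0,0],"dr":[0,0,0]},{"fingers":0,"dp":[0,0,0],"dr":[0,0,0]},{"fingers":0,"dp":[0,0,0],"dr":[0,0,0]},{"fingers":0,"dp":[0,0,0],"dr":[0,0,0]},{"fingers":0,"dp":[0,0,0],"dr":[0,0,0]},{"fingers":0,"dp":[0,0,0],"dr":[0,0,0]},{"fingers":0,"dp":[0,0,0],"dr":[0,0,0]},{"fingers":0,"dp":[0,0,0],"dr":[0,0,0]}], "squeeze": 60}}

```text
time_s: 34.3
tcp_pos: [0.4256, 0.3682, 0.0358]
ee_rot: [-180.0, -0.1, 90.3]
ft_force: [1.2, -0.5, 6.0]
finger_gap: 0.082
grasp_force: 60.0
```

```bash
python3 -c "
from h import *
go([.4258,.3682,.15],90.3);print(manip.state()['torque'])"
```

```text
t 34.3 pos [0.4256 0.3682 0.0358] rpy [-1.80e+02 -1.00e-01  9.03e+01] F [ 1.2 -0.5  6. ] gap 7.8 g 60.0
dr [-0.03 -0.1   0.03] dp(after turn) [  -0.     0.2 -114.2]
[-0.20060247 -0.39291811 -0.00833194]
```

>>> {"api": "apply_moves", "payload": {"moves": [{"fingers":0,"dp":[0,0,-10],"dr":[0,0,0]},{"fingers":0,"dp":[0,0,-25],"dr":[0,0,0]},{"fingers":0,"dp":[0,0,-30],"dr":[0,0,0]},{"fingers":0,"dp":[0,0,-30],"dr":[0,0,0]},{"fingers":0,"dp":[-10,5,-22],"dr":[0,0,0]},{"fingers":0,"dp":[-30,15,0],"dr":[0,0,0]},{"fingers":0,"dp":[-34,17,0],"dr":[0,0,0]},{"fingers":0,"dp":[-34,17,0],"dr":[0,0,0]},{"fingers":0,"dp":[-34,17,0],"dr":[0,0,0]},{"fingers":0,"dp":[-34,17,0],"dr":[0,0,0]},{"fingers":0,"dp":[-26,12,0],"dr":[0,0,0]},{"fingers":0,"dp":[-10,4,0],"dr":[0,0,0]}], "squeeze": 60}}

```text
time_s: 35.3
tcp_pos: [0.5298, 0.1526, 0.1496]
ee_rot: [-179.6, 0.1, 90.1]
ft_force: [0.3, -0.0, -2.5]
finger_gap: 0.081
grasp_force: 60.0
```

>>> {"api": "apply_moves", "payload": {"moves": [{"fingers":0,"dp":[0,0,0],"dr":[0,0,-6.85]},{"fingers":0,"dp":[0,0,0],"dr":[0,0,-6.85]},{"fingers":0,"dp":[0,0,0],"dr":[0,0,-6.85]},{"fingers":0,"dp":[0,0,0],"dr":[0,0,-6.85]},{"fingers":0,"dp":[0,0,0],"dr":[0,0,-6.85]},{"fingers":0,"dp":[0,0,0],"dr":[0,0,-6.85]},{"fingers":0,"dp":[0,0,0],"dr":[0,0,-6.85]},{"fingers":0,"dp":[0,0,0],"dr":[0,0,-6.85]},{"fingers":0,"dp":[0,0,0],"dr":[0,0,-6.85]},{"fingers":0,"dp":[0,0,0],"dr":[0,0,-6.85]},{"fingers":0,"dp":[0,0,0],"dr":[0,0,-6.85]},{"fingers":0,"dp":[0,0,0],"dr":[0,0,-6.85]}], "squeeze": 60}}

```text
time_s: 36.3
tcp_pos: [0.5282, 0.1566, 0.1495]
ee_rot: [-180.0, -0.4, 172.9]
ft_force: [-0.2, -0.8, -2.9]
finger_gap: 0.082
grasp_force: 60.0
```

>>> {"api": "apply_moves", "payload": {"moves": [{"fingers":0,"dp":[0,0,0],"dr":[0,0,0]},{"fingers":0,"dp":[0,0,0],"dr":[0,0,0]},{"fingers":0,"dp":[0,0,0],"dr":[0,0,0]},{"fingers":0,"dp":[0,0,0],"dr":[0,0,0]},{"fingers":0,"dp":[0,0,0],"dr":[0,0,0]}], "squeeze": 60}}

```text
time_s: 36.72
tcp_pos: [0.5295, 0.1561, 0.1505]
ee_rot: [-180.0, -0.2, 172.5]
ft_force: [0.3, 0.4, -3.3]
finger_gap: 0.083
grasp_force: 60.0
```

```bash
python3 -c "
from h import *
go([.5295,.1558,.09],172.35)"
```

```text
t 36.7 pos [0.5295 0.1561 0.1505] rpy [-180.    -0.2  172.5] F [ 0.3  0.4 -3.3] gap 7.8 g 60.0
dr [-0.03 -0.25  0.11] dp(after turn) [-0.  -0.3 60.5]
```

>>> {"api": "apply_moves", "payload": {"moves": [{"fingers":0,"dp":[0,-0.3,10],"dr":[0,0,0.1]},{"fingers":0,"dp":[0,0,20],"dr":[0,0,0]},{"fingers":0,"dp":[0,0,20],"dr":[0,0,0]},{"fingers":0,"dp":[0,0,15],"dr":[0,0,0]},{"fingers":0,"dp":[0,0,5],"dr":[0,0,0]},{"fingers":0,"dp":[0,0,0],"dr":[0,0,0]},{"fingers":0,"dp":[0,0,0],"dr":[0,0,0]},{"fingers":0,"dp":[0,0,0],"dr":[0,0,0]},{"fingers":0,"dp":[0,0,0],"dr":[0,0,0]},{"fingers":0,"dp":[0,0,0],"dr":[0,0,0]}], "squeeze": 60}}

```text
time_s: 37.55
tcp_pos: [0.5303, 0.1559, 0.0819]
ee_rot: [180.0, -0.1, 172.4]
ft_force: [-0.5, 0.5, -3.2]
finger_gap: 0.082
grasp_force: 60.0
```

```bash
python3 -c "
from h import *
go([.5295,.1558,.0426],172.35)
s=snap('scene','s11')
W=lambda c:(c.min(2)>150)&(sat(c)<45)
for y in(-.1,-.06,.06,.1): print(proj('scene',jig(-.031,y,.0806-.0326+.014)).round(1))
"
```

```text
t 37.5 pos [0.5303 0.1559 0.0819] rpy [ 1.800e+02 -1.000e-01  1.724e+02] F [-0.5  0.5 -3.2] gap 7.8 g 60.0
dr [ 0.01 -0.1   0.06] dp(after turn) [ 0.8 -0.2 39.3]
[330.7 172.5]
[339.4 167.2]
[364.5 152.3]
[372.4 147.5]
```

Aligned with the original seat. Press down slowly, watching the force.

>>> {"api": "apply_moves", "payload": {"moves": [{"fingers":0,"dp":[0.8,0,4],"dr":[0,0,0]},{"fingers":0,"dp":[0,0,4],"dr":[0,0,0]},{"fingers":0,"dp":[0,0,4],"dr":[0,0,0]},{"fingers":0,"dp":[0,0,3],"dr":[0,0,0]},{"fingers":0,"dp":[0,0,3],"dr":[0,0,0]},{"fingers":0,"dp":[0,0,0],"dr":[0,0,0]},{"fingers":0,"dp":[0,0,0],"dr":[0,0,0]},{"fingers":0,"dp":[0,0,0],"dr":[0,0,0]}], "squeeze": 60}}

```text
time_s: 38.27
tcp_pos: [0.5286, 0.1558, 0.0626]
ee_rot: [-180.0, -0.2, 172.4]
ft_force: [0.0, 0.5, -2.1]
finger_gap: 0.084
grasp_force: 60.0
```

```bash
python3 -c "
from h import *
go([.5295,.1558,.0426],172.35);print(manip.state()['torque'])
"
```

```text
t 38.3 pos [0.5286 0.1558 0.0626] rpy [-180.    -0.2  172.4] F [ 0.   0.5 -2.1] gap 8.0 g 60.0
dr [-0.03 -0.22  0.07] dp(after turn) [-0.9  0.1 20. ]
[-0.00745886  0.03463584  0.01649598]
```

>>> {"api": "apply_moves", "payload": {"moves": [{"fingers":0,"dp":[-0.7,0,2],"dr":[0,0,0]},{"fingers":0,"dp":[0,0,2],"dr":[0,0,0]},{"fingers":0,"dp":[0,0,2],"dr":[0,0,0]},{"fingers":0,"dp":[0,0,2],"dr":[0,0,0]},{"fingers":0,"dp":[0,0,2],"dr":[0,0,0]},{"fingers":0,"dp":[0,0,0],"dr":[0,0,0]},{"fingers":0,"dp":[0,0,0],"dr":[0,0,0]}], "squeeze": 60}}

```text
time_s: 38.85
tcp_pos: [0.5294, 0.1562, 0.0546]
ee_rot: [180.0, -0.3, 172.4]
ft_force: [-5.4, 0.7, 7.4]
finger_gap: 0.083
grasp_force: 60.0
```

```bash
python3 -c "
from h import *
go([.5295,.1558,.0426],172.35);print(manip.state()['torque'])
"
```

```text
t 38.9 pos [0.5294 0.1562 0.0546] rpy [180.   -0.3 172.4] F [-5.4  0.7  7.4] gap 7.9 g 60.0
dr [ 0.02 -0.25  0.02] dp(after turn) [-0.1 -0.4 12. ]
[ 0.05939581  1.13908156 -0.24934349]
```

Jaws are engaging, with 10 N up. Keep pressing.

>>> {"api": "apply_moves", "payload": {"moves": [{"fingers":0,"dp":[0,0,2],"dr":[0,0,0]},{"fingers":0,"dp":[0,0,2],"dr":[0,0,0]},{"fingers":0,"dp":[0,0,2],"dr":[0,0,0]},{"fingers":0,"dp":[0,0,2],"dr":[0,0,0]},{"fingers":0,"dp":[0,0,2],"dr":[0,0,0]},{"fingers":0,"dp":[0,0,1],"dr":[0,0,0]},{"fingers":0,"dp":[0,0,0],"dr":[0,0,0]},{"fingers":0,"dp":[0,0,0],"dr":[0,0,0]},{"fingers":0,"dp":[0,0,0],"dr":[0,0,0]}], "squeeze": 60}}

```text
time_s: 39.6
tcp_pos: [0.5298, 0.1556, 0.0428]
ee_rot: [-180.0, -0.2, 172.4]
ft_force: [-3.3, -2.0, 5.7]
finger_gap: 0.086
grasp_force: 60.0
```

```bash
python3 -c "
from h import *
go([.5295,.1558,.0426],172.35);print(manip.state()['torque'])
"
```

```text
t 39.6 pos [0.5298 0.1556 0.0428] rpy [-180.    -0.2  172.4] F [-3.3 -2.   5.7] gap 8.2 g 60.0
dr [-0.04 -0.18  0.09] dp(after turn) [0.3 0.1 0.2]
[0.02683108 0.56527973 0.01286271]
```

>>> {"api": "apply_moves", "payload": {"moves": [{"fingers":0,"dp":[0,0,1],"dr":[0,0,0]},{"fingers":0,"dp":[0,0,1],"dr":[0,0,0]},{"fingers":0,"dp":[0,0,0],"dr":[0,0,0]},{"fingers":0,"dp":[0,0,0],"dr":[0,0,0]},{"fingers":0,"dp":[0,0,0],"dr":[0,0,0]}], "squeeze": 60}}

```text
time_s: 40.02
tcp_pos: [0.5299, 0.1556, 0.0428]
ee_rot: [-179.9, -0.2, 172.4]
ft_force: [-8.6, -2.5, 17.4]
finger_gap: 0.083
grasp_force: 60.0
```

```bash
python3 -c "
from h import *
go([.5295,.1558,.0426],172.35);print(manip.state()['torque'])
"
```

```text
t 40.0 pos [0.5299 0.1556 0.0428] rpy [-179.9   -0.2  172.4] F [-8.6 -2.5 17.4] gap 7.9 g 60.0
dr [-0.06 -0.22  0.09] dp(after turn) [0.4 0.2 0.2]
[-0.18528499  1.644093    0.01572567]
```

It is bottomed on the base at the original height. Relieve, release, rise and move away.

>>> {"api": "apply_moves", "payload": {"moves": [{"fingers":0,"dp":[0,0,-1.5],"dr":[0,0,0]},{"fingers":30,"dp":[0,0,0],"dr":[0,0,0]},{"fingers":30,"dp":[0,0,0],"dr":[0,0,0]},{"fingers":30,"dp":[0,0,0],"dr":[0,0,0]},{"fingers":30,"dp":[0,0,0],"dr":[0,0,0]},{"fingers":30,"dp":[0,0,0],"dr":[0,0,0]},{"fingers":30,"dp":[0,0,-10],"dr":[0,0,0]},{"fingers":30,"dp":[0,0,-30],"dr":[0,0,0]},{"fingers":30,"dp":[0,0,-40],"dr":[0,0,0]},{"fingers":30,"dp":[0,0,-40],"dr":[0,0,0]},{"fingers":30,"dp":[0,0,-40],"dr":[0,0,0]},{"fingers":30,"dp":[0,0,-10],"dr":[0,0,0]}], "squeeze": 60}}

```text
time_s: 41.02
tcp_pos: [0.5333, 0.1564, 0.2203]
ee_rot: [179.8, 0.5, 172.4]
ft_force: [1.0, 0.7, 1.2]
finger_gap: 0.316
grasp_force: 0.0
```

>>> {"api": "apply_moves", "payload": {"moves": [{"fingers":30,"dp":[20,25,0],"dr":[0,0,0]},{"fingers":30,"dp":[20,32,0],"dr":[0,0,0]},{"fingers":30,"dp":[20,32,0],"dr":[0,0,0]},{"fingers":30,"dp":[20,32,0],"dr":[0,0,0]},{"fingers":30,"dp":[20,32,0],"dr":[0,0,0]},{"fingers":30,"dp":[20,32,0],"dr":[0,0,0]},{"fingers":30,"dp":[20,32,0],"dr":[0,0,0]},{"fingers":30,"dp":[20,32,0],"dr":[0,0,0]},{"fingers":30,"dp":[20,32,0],"dr":[0,0,0]},{"fingers":30,"dp":[20,32,0],"dr":[0,0,0]},{"fingers":30,"dp":[20,32,0],"dr":[0,0,0]},{"fingers":30,"dp":[20,32,0],"dr":[0,0,0]}], "squeeze": 60}}

```text
time_s: 42.02
tcp_pos: [0.3405, 0.5627, 0.2121]
ee_rot: [-180.0, -0.2, 172.4]
ft_force: [0.5, -0.1, -0.1]
finger_gap: 0.315
grasp_force: 0.0
```

```bash
python3 -c "
from h import *
t=snap('top','t12').astype(int);s=snap('scene','s12').astype(int)
go([.4,.5,.2])
t0=cv2.imread('pics/t0.png')[:,:,::-1].astype(int);s0=cv2.imread('pics/s0.png')[:,:,::-1].astype(int)
# keeper + clips: same as at start? compare patches (bolt-free parts) with shift search
def cmp(a,b,box):
    x0,y0,x1,y1=box;T=a[y0:y1,x0:x1].astype('uint8');S=b[y0-4:y1+4,x0-4:x1+4].astype('uint8')
    r=cv2.matchTemplate(S,np.ascontiguousarray(T),cv2.TM_CCOEFF_NORMED);_,v,_,l=cv2.minMaxLoc(r);return round(v,3),l[0]-4,l[1]-4
for nm,b in dict(kLend=(366,145,382,160),kRend=(322,172,338,192),ktab=(345,148,358,172)).items(): print(nm,cmp(s0,s,b))
for nm,b in dict(tin=(248,255,273,292),ring=(216,202,241,222),hammer=(150,265,240,325),oil=(400,118,422,164)).items(): print(nm,cmp(s0,s,b))
for nm,b in dict(keeper=(204,190,238,206),tinT=(397,158,422,184)).items(): print(nm,cmp(t0,t,b))
# bolt noses' tail ends: white tails seen from top
for y in(-.066,.066): print('tail pred',proj('top',jig(-.02,y,.02)).round(1))
"
```

```text
t 42.1 pos [0.3388 0.5649 0.2116] rpy [180.   -0.3 172.7] F [ 0.2 -0.4 -0.1] gap 30.2 g 0.0
dr [0. 0. 0.] dp(after turn) [-69.  -56.6  11.2]
kLend (0.83, 0, 0)
kRend (0.994, 0, 0)
ktab (0.876, 0, 0)
tin (0.985, 0, 0)
ring (0.997, 0, 0)
hammer (0.997, 0, 0)
oil (0.917, 0, 0)
keeper (0.889, 0, 0)
tinT (0.999, 0, 0)
tail pred [262.5 199. ]
tail pred [221.9 193.3]
```

```bash
python3 -c "
from h import *
a=cv2.imread('pics/s10.png');b=cv2.imread('pics/s12.png')
for x0,y0,x1,y1 in[(346,168,357,188),(373,152,385,172)]:
    r=cv2.matchTemplate(b[y0-4:y1+4,x0-4:x1+4],a[y0:y1,x0:x1].copy(),cv2.TM_CCOEFF_NORMED);print(cv2.minMaxLoc(r))
print(manip.job_done())"
```

```text
(-0.12399230897426605, 0.7111905813217163, (8, 0), (4, 4))
(-0.09831615537405014, 0.9107998609542847, (8, 0), (4, 4))
the job is handed in; nothing more can be done
None
```

The job is handed in at about 42 s. Both bolts present (only two of the three were there) are slid against the end stop in lanes 1 and 3. The keeper bar is pressed back into both clips at its original height, and the hammer, tin, ring and oil bottle show no shift in the final pictures.

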